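# Fit the stop into a sloping pick stand's track

### The arm

A 6-joint arm with a two-finger parallel gripper is mounted at the origin on the work surface. World frame = base frame: x ahead of the robot, y to its left, z up, the work surface at z = 0. Lengths are in m, angles in degrees, forces in N, time in s.
With the tool pointing down it reaches from about 0.4 to 0.825 m from the base axis. Payload 7 kg.
Tool frame: the origin (TCP) lies on the front face of the gripper's body, between the roots of the fingers; the fingertips stand 66 mm ahead of it and the grasp point (between the pads) lies 47 mm ahead of it (nose_length is the distance from the TCP to the fingertips, in m); y points along the fingers, z is the direction in which the jaws open and shut, and the axes are right-handed (so a half turn about y gives the same grasp; the last joint's range is limited). The gripper opens to 88 mm and grips with 3 to 60 N. Pads are 19 mm wide; open, the fingers measure 130 mm over their backs; the gripper's body (78 mm by 193 mm) begins 47 mm behind the grasp point.
Start: joints at [92.939, 20.546, 0.682, 0, -70.136, -16.507], TCP at [0.158, 0.656, 0.292] pointing down, gripper open.
Joint ranges: [-176.03, 176.03], [-82.01, 121.73], [-58.28, 71.71], [-173.87, 95.51], [-174.79, -0.11], [-173.66, 173.66]. Speed limits (degrees/s): [136.94, 136.94, 172.46, 180, 180, 180].

### API

Orientations are given as [roll, pitch, yaw] about the fixed x, y, z axes, in that order (R = Rz(yaw) Ry(pitch) Rx(roll)).
In Python, from plant import get_state, capture, close_job, nose_length gives the robot as it stands.
- The arm moves only by the tool apply_moves, never from a script. Its argument "rows" is a list of rows, each a list of 2 entries, a list of its own where there are three numbers: the shift along the tool's x, y, z in m, then the turn about the tool's y in degrees. In form: [[[tx, ty, tz], yaw], ...]. A call has 1 to 20 rows; each row is the pose to reach, as a shift and turn from the pose commanded when the call began, along the tool's axes at that moment; what a row does not reach only later rows make up. A row lasts 1/8 s, in which the tool goes at most 62.5 mm and 10.7 degrees, less where a joint would pass 70% of its speed; a pose out of reach is approached as far as the arm can. A call with a gripper value outside its range is refused whole. "gripper" is the opening, from 0 (shut) to 1 (fully open), set as the call begins (left out, the last holds). The fingers move at their own pace and stop on an object; "grip_force" is the grip in N (left out, the last holds). Time passes only in rows, so rows that repeat a pose let the fingers close. It gives the time, the measured TCP pose, the force and the opening at its end, in the units of the state.
- get_state(): the state, without advancing time (a new reading comes with each control period).
- capture(name): name is "side" or "top" or "wrist"; returns a dict with "pixels" (400x640x3 uint8, blue, green, red), "z_map" (400x640 float32, m along the optical axis (not along the pixel's ray), 0 where there is no reading), "intrinsics" (3x3 intrinsics, pixels), "rvec" (rotation vector, rad) and "tvec" (3), from world to camera coordinates, as OpenCV has them; the wrist camera has in their place "mount" (4x4, takes a point from camera to tool coordinates, whose origin is the TCP and whose axes are the tool frame's). Camera axes: x right, y down, z forward; pixel columns grow to the right and rows downward; lengths in m; the calibration is good to about 2 mm. A picture is of the moment at which its call begins: read the wrist's pose just before it.
- close_job(): hands the job in, once; it reports no verdict.
The state is a dict: "time_s": time; "joints": joint angles; "qd": joint speeds; "joint_torque": joint torques, N m; "tcp_pos": TCP position; "eef_rot": TCP orientation; "contact_force": force on the tool from outside, world axes, zero at the start; "moment": the same for the moment, N m; "gripper_width": finger opening in m.
Only numpy, scipy, OpenCV 4.12 (cv2) and the standard library are available. Lean on these libraries where they do the work, as an engineer would, in place of code of your own. Each camera call takes 0.05 s, during which the arm holds its last target.

### The job

Take the black T-shaped stop from the bench and fit its foot into the undercut track of the sloping stand, entering at the open end nearest the robot, then slide it along until it rests up against the grey bin, without shoving the bin along. Let go and leave the stop there; leave the other things on the bench alone.

Things in the scene. Friction and masses are not known exactly. Their poses are not given: they have to be found in the camera images.
- stop_mid (a point): Middle of the stop: loose black plastic inverted T, 0.2 kg, upright on the bench. Foot 80 (x) x 49 (y) x 8 mm, the last 8 mm at each end only 41 wide. On it an upright rib 80 long (x) x 24 thick (y), top 90 mm above the underside: grip it across the 24. This point is 45 mm above the underside, central. z = up. Same both ways round; either end may go in first.
- stop: The same stop: origin at the centre of its underside, same axes.
- rail_mouth (a point): Middle of the track's open end (mouth), on the track floor, 85 mm above the bench. x = level, along the track, into it; y = across, uphill; z = square out of the deck, 30 degrees from vertical. Track inside: 54 wide, 11 high; lips 4 mm thick leave a 34 mm gap, tops (deck) at z = 15 mm. Lead-in at the mouth: walls flare over 22 mm, lips rise to z = 19 mm.
- stand: The fixed stand: aluminium deck 320 mm long, 170 wide, in a red frame, tilted sideways 30 degrees; the undercut, dark-floored track runs along its middle, closed at the far end. Origin on the bench under the mouth, x along the track, z up. A fence along the deck's downhill edge (83 mm from the middle) rises 25 mm above the deck..
- bin_face (a point): Middle of the lower edge of the bin's near end, on the deck, 120 to 185 mm from the mouth along the track. This end is a flat face square to the track; the rib's end comes up against it (the foot runs below, under the lips). x = along the track, away from the mouth; z = vertical.
- bin: Grey open bin with white saucers, loose, 1.6 kg, standing on the deck over the track against the downhill fence: 120 mm along the track, 150 wide, 70 high square to the deck. Origin and axes as bin_face.
- spray_bottle: White plastic bottle, 66 mm across, 170 mm high, origin at the centre of its underside; bystander.
- mug: White mug, 80 mm across, 90 mm high, origin at the centre of its underside; bystander.
- jar: Glass jar with a steel cap, 76 mm across, 100 mm high, origin at the centre of its underside; bystander.
Mind the look-alikes: they are no part of the job. Of the things shaped like the stop, the black one is meant.

How it is judged (in metres and radians):
At the end, for the whole second after the job is handed in: Foot in the track: stop centre within 8 mm of its middle line, 40 to 51 mm above its floor, 60 mm or more in; along it within 0.12 rad, square to the deck within 0.15 rad. Rib end within 7 mm of the bin, bin within 12 mm of its start, both at rest (y of stop_mid in the frame of rail_mouth between -0.008 and 0.008 m and z of stop_mid in the frame of rail_mouth between 0.04 and 0.051 m and x of stop_mid in the frame of rail_mouth above 0.06 m and angle between the x axis of stop_mid and the x axis of rail_mouth, either way round below 0.12 rad and angle between the z axis of stop_mid and the z axis of rail_mouth, either way round below 0.15 rad and x of stop_mid in the frame of bin_face above -0.047 m and distance of bin_face from where it was at the start of the episode below 0.012 m and linear speed of each of stop, bin below 0.02 m/s); the robot touches nothing.
It fails at once if the bin is shoved more than 20 mm (distance of bin_face from where it was at the start of the episode above 0.02 m).
It fails at once if a bystander (bottle, mug or jar) is moved more than 25 mm (distance of any of spray_bottle, mug, jar from where it was at the start of the episode above 0.025 m).
It also fails if it takes over 48 s, if anything falls off the work surface, if the arm or the gripper's body presses on something with over 40 N, if the wrist force passes 120 N, or if a joint passes its speed limit or range.

## Working session

There is one attempt and no reset: what is moved stays moved. The work goes in short steps, Python scripts to look and compute and a tool call to move; the robot and the scene stay as the last step left them, time stands still between calls to the robot, and variables do not carry over. Pictures are saved under pics/ and viewed, and the job is handed in when it is done.

Besides the shell and the picture viewer there is one more tool, called after "Call:" in YAML: its name, and indented under it one key for each argument. apply_moves: Moves the arm, as the interface text tells. Its arguments: {"type":"object","properties":{"rows":{"type":"array"},"gripper":{"type":"number"},"grip_force":{"type":"number"}},"required":["rows"]}

```bash
ls; mkdir -p pics; python3 - <<'E'
from plant import get_state, capture, close_job, nose_length
import cv2,numpy as np
print(get_state(), nose_length)
for n in ["side","top","wrist"]:
    c=capture(n); cv2.imwrite(f"pics/{n}0.png",c["pixels"]); np.savez(f"pics/{n}0.npz",**c)
    print(n,c["intrinsics"].tolist(),c.get("rvec"),c.get("tvec"),c.get("mount"))
E
```

```text
pics
{'time_s': 0.0, 'joints': array([ 9.29395210e+01,  2.05916388e+01,  6.32389631e-01, -2.28592663e-02,
       -7.01346606e+01, -1.65075714e+01]), 'qd': array([-0.06408089, -0.06026341, -0.08535554, -0.00715723,  0.03187761,
        0.01231168]), 'joint_torque': array([ 1.17076328e-03, -5.82722104e+01,  2.93057531e+01,  6.99724495e+00,
        7.05740356e-03, -1.55809826e-04]), 'tcp_pos': array([0.15826137, 0.6557805 , 0.29120116]), 'eef_rot': array([-8.99038544e+01,  6.08350427e-03,  1.66424169e+02]), 'contact_force': array([-0.59165732, -0.24786526, -0.46079053]), 'moment': array([-0.02689528, -0.02684274,  0.03506566]), 'gripper_width': 0.08746834135575941} 0.0656
side [[456.9838205707549, 0.0, 324.9356372259261], [0.0, 456.9838205707549, 197.0690601838454], [0.0, 0.0, 1.0]] [ 2.18626191 -0.90988325  0.39450524] [-0.39896853  0.33949615  1.23350487] None
top [[399.5895099896644, 0.0, 325.7649969535761], [0.0, 399.5895099896644, 207.05410496733364], [0.0, 0.0, 1.0]] [ 2.199316   -2.15163307  0.13591935] [-0.03201429  0.55227629  1.1199384 ] None
wrist [[299.5168016725926, 0.0, 317.17893800854665], [0.0, 299.5168016725926, 193.8009528626342], [0.0, 0.0, 1.0]] None None [[-6.01029321e-05  9.59047908e-01  2.83243901e-01 -7.65684716e-02]
 [ 8.68208523e-05 -2.83243895e-01  9.59047907e-01 -9.29888621e-02]
 [ 9.99999994e-01  8.22330681e-05 -6.62415681e-05  1.57446598e-03]
 [ 0.00000000e+00  0.00000000e+00  0.00000000e+00  1.00000000e+00]]
```

View pics/side0.png

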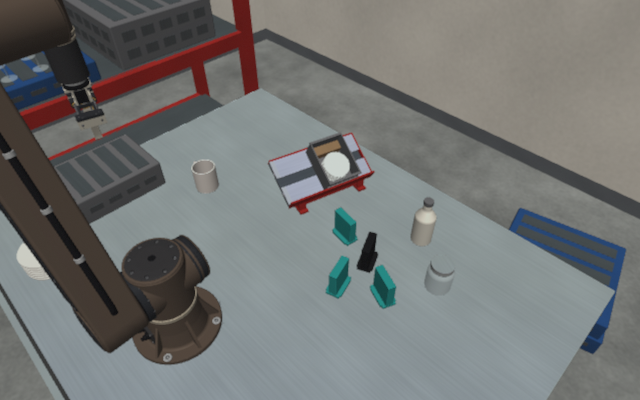

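View pics/top0.png

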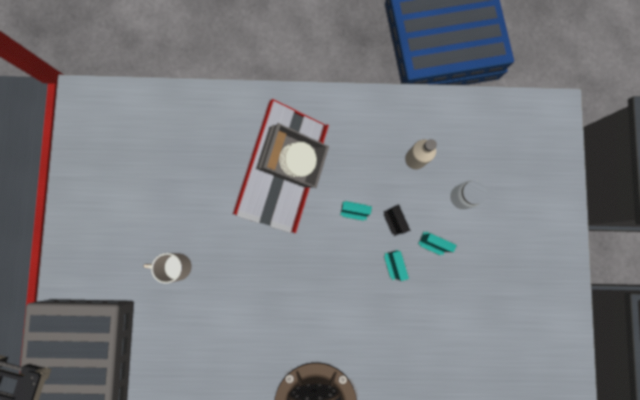

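View pics/wrist0.png

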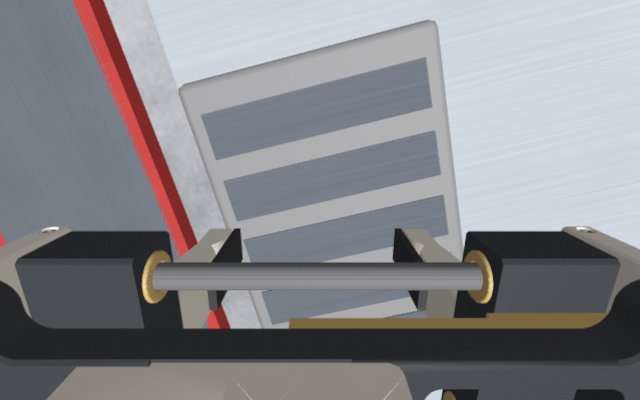

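The job needs the stop leaned 30° but the tool only turns about the vertical. My plan is to grip the rib by its 80 mm ends, with the jaws along the stop's x. I then pivot it in the pads by pressing it on the deck, insert it, and push it home from behind.

Candidates in the top view:
- (397,220): black
- (355,210): teal
- (438,243): teal
- (397,265): teal

The black one at (397,220) is the stop. I'll check it in a crop and measure.

```bash
cat > h.py <<'E'
import numpy as np,cv2
def cloud(c):
    K=c["intrinsics"];z=c["z_map"].astype(float)
    v,u=np.mgrid[:z.shape[0],:z.shape[1]]
    P=np.stack([(u-K[0,2])/K[0,0]*z,(v-K[1,2])/K[1,1]*z,z],-1)
    if "rvec" in c and c["rvec"] is not None:
        R,_=cv2.Rodrigues(np.array(c["rvec"],float)); return (P-np.array(c["tvec"],float).ravel())@R
    return P
def toolT(s):
    from scipy.spatial.transform import Rotation as Ro
    return Ro.from_euler('xyz',s["eef_rot"],degrees=True).as_matrix(),np.array(s["tcp_pos"])
E
python3 - <<'E'
from h import *
for n in["top","side"]:
    c=dict(np.load(f"pics/{n}0.npz")); W=cloud(c); im=c["pixels"]
    hsv=cv2.cvtColor(im,cv2.COLOR_BGR2HSV)
    if n=="top": roi=(slice(180,290),slice(330,470)); 
    else: roi=(slice(200,315),slice(315,405))
    m=np.zeros(im.shape[:2],np.uint8); m[roi]=1
    bl=(hsv[...,2]<60)&(m>0); te=(hsv[...,1]>120)&(hsv[...,0]>75)&(hsv[...,0]<100)&(m>0)
    for nm,k in(("black",bl),("teal",te)):
        nc,l,st,ce=cv2.connectedComponentsWithStats(k.astype(np.uint8))
        for i in range(1,nc):
            if st[i,4]<60: continue
            p=W[l==i]; print(n,nm,ce[i].round(),st[i,4],"mean",p.mean(0).round(3),"min",np.percentile(p,2,0).round(3),"max",np.percentile(p,98,0).round(3))
            t=p[p[:,2]>0.08]
            if len(t)>5: r=cv2.minAreaRect((t[:,:2]*1000).astype(np.float32)); print("  top rect",r)
    x=im[170:300,320:480] if n=="top" else im[60:310,250:470]
    cv2.imwrite(f"pics/{n}_crop.png",cv2.resize(x,None,fx=4 if n=="top" else 2.4,fy=4 if n=="top" else 2.4,interpolation=cv2.INTER_CUBIC))
c=dict(np.load("pics/top0.npz"));cv2.imwrite("pics/stand.png",cv2.resize(c["pixels"][80:260,200:360],None,fx=3.3,fy=3.3,interpolation=cv2.INTER_CUBIC))
E
```

```text
top black [396. 220.] 412 mean [ 0.516 -0.215  0.065] min [ 0.484 -0.239  0.005] max [ 0.549 -0.197  0.093]
  top rect ((471.38189697265625, -117.92463684082031), (71.60799407958984, 248.48477172851562), 24.76930809020996)
top teal [355. 210.] 408 mean [ 0.541 -0.101  0.07 ] min [ 0.525 -0.137  0.005] max [ 0.562 -0.065  0.094]
  top rect ((511.0057373046875, -54.29594421386719), (64.39326477050781, 182.86329650878906), 36.39420700073242)
top teal [436. 244.] 462 mean [ 0.454 -0.326  0.069] min [ 0.431 -0.367  0.004] max [ 0.48  -0.295  0.094]
  top rect ((455.4463806152344, -186.1295623779297), (45.47657012939453, 373.13140869140625), 0.5743362903594971)
top teal [396. 265.] 466 mean [ 0.392 -0.215  0.067] min [ 0.357 -0.238  0.006] max [ 0.429 -0.198  0.093]
  top rect ((423.91278076171875, -129.78367614746094), (251.04043579101562, 68.93782043457031), 71.59439086914062)
side black [368. 254.] 484 mean [ 0.509 -0.235  0.053] min [ 0.48  -0.253  0.003] max [ 0.557 -0.209  0.092]
  top rect ((177.2308807373047, -465.4367980957031), (919.0625, 32.27592468261719), 35.04429244995117)
side teal [344. 227.] 593 mean [ 0.537 -0.115  0.056] min [ 0.525 -0.145  0.003] max [ 0.562 -0.068  0.091]
  top rect ((202.87588500976562, -422.9112854003906), (1010.7701416015625, 58.94183349609375), 42.485416412353516)
side teal [339. 278.] 615 mean [ 0.385 -0.234  0.055] min [ 0.353 -0.251  0.004] max [ 0.432 -0.211  0.092]
  top rect ((110.6651611328125, -461.822998046875), (820.9197387695312, 46.71395492553711), 39.80176544189453)
side teal [383. 288.] 704 mean [ 0.445 -0.344  0.059] min [ 0.428 -0.376  0.004] max [ 0.476 -0.3    0.092]
  top rect ((157.75514221191406, -541.1820678710938), (801.1860961914062, 56.67279052734375), 34.13470458984375)
```

View pics/top_crop.png

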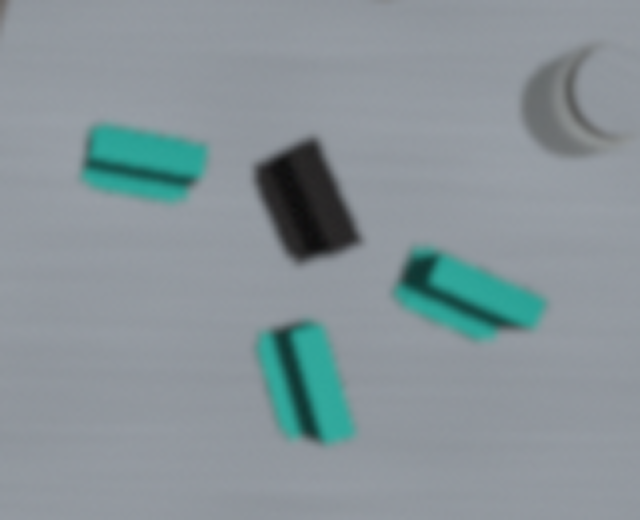

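View pics/side_crop.png

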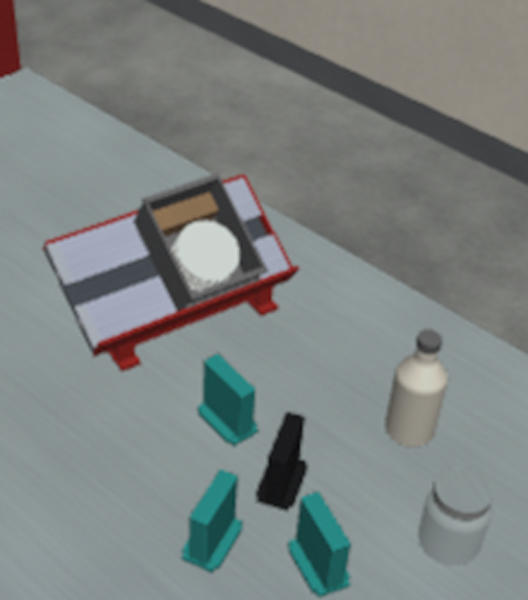

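View pics/stand.png

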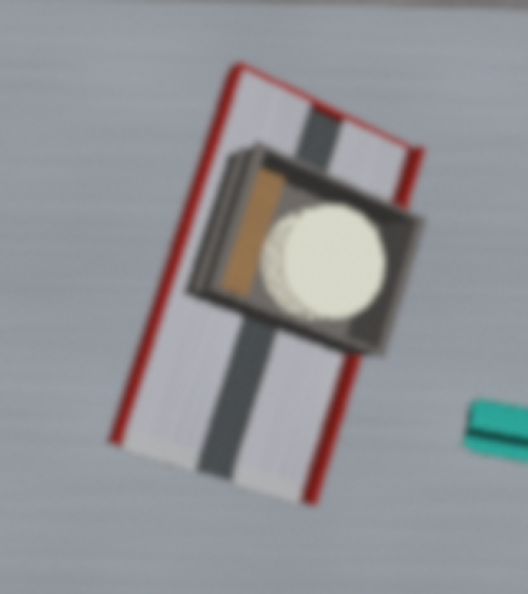

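The crops confirm it. The black stop is at top (397,220) and side (368,254), and the other three are teal. The stand's mouth is at top (265,222), downhill is toward −y, and the bin is at (292,157). Next I'll measure them precisely.

```bash
python3 - <<'E'
from h import *
# stop / teals
C={n:dict(np.load(f"pics/{n}0.npz")) for n in["top","side"]}
for n in C:
    c=C[n];W=cloud(c);ok=c["z_map"]>0;hsv=cv2.cvtColor(c["pixels"],cv2.COLOR_BGR2HSV)
    bl=(hsv[...,2]<60)&ok&(W[...,0]>.45)&(W[...,0]<.6)&(W[...,1]<-.17)&(W[...,1]>-.27)&(W[...,2]<.12)
    t=W[bl&(W[...,2]>.082)]; print(n,len(t),t.mean(0).round(4)); print(cv2.minAreaRect((t[:,:2]*1000).astype(np.float32)))
    f=W[bl&(W[...,2]<.02)]; 
    if len(f)>5: print("foot",len(f),f.mean(0).round(4),cv2.minAreaRect((f[:,:2]*1000).astype(np.float32)))
    te=(hsv[...,1]>120)&(hsv[...,0]>75)&(hsv[...,0]<100)&ok&(W[...,2]>.08)&(W[...,2]<.12)
    nc,l,st,ce=cv2.connectedComponentsWithStats(te.astype(np.uint8))
    for i in range(1,nc):
        if st[i,4]>40: p=W[l==i]; print("teal",ce[i].round(),cv2.minAreaRect((p[:,:2]*1000).astype(np.float32)),p[:,2].max().round(3))
# ray-cast top polygon of stop at z=.09 from top image
# deck plane
for n in C:
    c=C[n];W=cloud(c);ok=c["z_map"]>0;hsv=cv2.cvtColor(c["pixels"],cv2.COLOR_BGR2HSV)
    d=ok&(hsv[...,2]>150)&(W[...,0]>.4)&(W[...,0]<.9)&(W[...,1]>-.05)&(W[...,1]<.3)&(W[...,2]>.04)&(W[...,2]<.16)
    nc,l,st,ce=cv2.connectedComponentsWithStats(d.astype(np.uint8))
    print([(i,st[i].tolist(),W[l==i].mean(0).round(3).tolist()) for i in range(1,nc) if st[i,4]>80])
    p=W[d]; 
    for k in range(6):
        m=p.mean(0);u,s,vt=np.linalg.svd(p-m,full_matrices=False);nn=vt[2]*np.sign(vt[2,2]);r=(p-m)@nn;p=p[abs(r)<max(.003,2*r.std()*.8)]
    print(n,"deck n",nn.round(4),"m",m.round(4),len(p),r.std(),"tilt",np.degrees(np.arccos(nn[2])), "downhill az",np.degrees(np.arctan2(nn[1],nn[0])))
E
```

```text
top 214 [ 0.5186 -0.2206  0.0895]
((518.910400390625, -220.89205932617188), (71.60704040527344, 21.665597915649414), 24.600326538085938)
foot 82 [ 0.5142 -0.2088  0.0088] ((513.9258422851562, -208.25704956054688), (70.06318664550781, 8.706186294555664), 24.610258102416992)
teal [356. 208.] ((546.3112182617188, -102.07678985595703), (77.46430969238281, 24.277441024780273), 81.14122009277344) 0.095
teal [440. 243.] ((456.0054931640625, -334.0871887207031), (79.47864532470703, 24.112382888793945), 67.02912902832031) 0.095
teal [400. 265.] ((393.346923828125, -221.56716918945312), (76.83061218261719, 23.997493743896484), 15.973936080932617) 0.095
side 165 [ 0.5184 -0.2267  0.0885]
((519.174072265625, -226.13388061523438), (84.03178405761719, 21.452167510986328), 23.983015060424805)
foot 139 [ 0.5146 -0.2368  0.0077] ((521.8981323242188, -224.22164916992188), (87.12999725341797, 46.63831329345703), 26.0201473236084)
teal [345. 217.] ((546.6489868164062, -105.76596069335938), (80.08539581298828, 27.93533706665039), 86.33544921875) 0.094
teal [338. 268.] ((393.31243896484375, -224.700836181
[... 268 characters left out ...]
23, 25, 347], [0.773, 0.027, 0.073]), (5, [279, 142, 38, 35, 1043], [0.668, 0.06, 0.132]), (6, [271, 181, 32, 52, 980], [0.546, 0.089, 0.073])]
top deck n [-0.1305 -0.482   0.8664] m [0.6279 0.1215 0.1035] 2806 0.0014697163573567811 tilt 29.957506973458464 downhill az -105.15081022760467
[(1, [344, 134, 15, 18, 153], [0.805, 0.106, 0.121]), (2, [270, 149, 42, 29, 676], [0.574, 0.171, 0.121]), (3, [322, 152, 28, 29, 579], [0.668, 0.051, 0.129]), (4, [356, 158, 14, 19, 144], [0.781, 0.026, 0.073]), (5, [282, 175, 41, 29, 628], [0.551, 0.091, 0.074])]
side deck n [-0.1339 -0.4774  0.8684] m [0.587  0.1291 0.1003] 1079 0.0022533201763892015 tilt 29.723131940069052 downhill az -105.66802506439332
```

```bash
cat >> h.py <<'E'
def rel(target,yaw,s=None):
    """world target TCP -> (shift in tool axes, turn about tool y)"""
    if s is None:
        from plant import get_state; s=get_state()
    R,p=toolT(s)
    d=(np.array(target)-p)@R
    t=-(yaw-s["eef_rot"][2]); t=(t+180)%360-180
    print("shift",d.round(4),"turn",round(t,2)); return d,t
def rays(c,uv):
    K=c["intrinsics"];R,_=cv2.Rodrigues(np.array(c["rvec"],float));t=np.array(c["tvec"],float).ravel()
    uv=np.atleast_2d(uv); d=np.c_[(uv[:,0]-K[0,2])/K[0,0],(uv[:,1]-K[1,2])/K[1,1],np.ones(len(uv))]@R
    return -R.T@t,d
def hit(o,d,n,m): return o+d*(((m-o)@n)/(d@n))[:,None]
E
python3 - <<'E'
from h import *
c=dict(np.load("pics/top0.npz"))
n=np.array([-.132,-.482,.8664]);n/=np.linalg.norm(n);m=np.array([.6279,.1215,.1035])
uv=np.array([[235,214],[296,232],[260,220],[271,224],[282,178],[273,175],[327,125],[272,100]],float)
o,d=rays(c,uv);print(o.round(3));print(hit(o,d,n,m).round(4))
E
```

```text
[0.431 0.    1.172]
[[ 0.5177  0.2162  0.1394]
 [ 0.4785  0.0625  0.0479]
 [ 0.5061  0.1563  0.1043]
 [ 0.4971  0.1286  0.0875]
 [ 0.6233  0.1025  0.0922]
 [ 0.6285  0.1257  0.1059]
 [ 0.7889 -0.0181  0.0504]
 [ 0.8252  0.1316  0.1392]]
```

```bash
python3 - <<'E'
from h import *
rel([.568,.193,.31],74.7)
E
```

```text
shift [-0.5069 -0.018   0.3539] turn 91.73
```

Call:
apply_moves:
  rows:
    - [[-0.507, -0.018, 0.354], 91.7]
    - [[-0.507, -0.018, 0.354], 91.7]
    - [[-0.507, -0.018, 0.354], 91.7]
    - [[-0.507, -0.018, 0.354], 91.7]
    - [[-0.507, -0.018, 0.354], 91.7]
    - [[-0.507, -0.018, 0.354], 91.7]
    - [[-0.507, -0.018, 0.354], 91.7]
    - [[-0.507, -0.018, 0.354], 91.7]
    - [[-0.507, -0.018, 0.354], 91.7]
    - [[-0.507, -0.018, 0.354], 91.7]
    - [[-0.507, -0.018, 0.354], 91.7]
    - [[-0.507, -0.018, 0.354], 91.7]
    - [[-0.507, -0.018, 0.354], 91.7]
    - [[-0.507, -0.018, 0.354], 91.7]

```text
time_s: 1.9
tcp_pos: [0.5676, 0.1941, 0.3103]
eef_rot: [-90.0, -0.0, 74.8]
contact_force: [0.0, -0.5, 0.4]
gripper_width: 0.0876
```

```bash
cat >> h.py <<'E'
def wsnap(name):
    from plant import get_state,capture
    s=get_state();c=capture("wrist");cv2.imwrite(f"pics/{name}.png",c["pixels"])
    R,p=toolT(s);M=np.array(c["mount"]);A=np.eye(4);A[:3,:3]=R;A[:3,3]=p;A=A@M
    Rc=A[:3,:3].T;c["rvec"]=cv2.Rodrigues(Rc)[0];c["tvec"]=-Rc@A[:3,3];c.pop("mount",None)
    np.savez(f"pics/{name}.npz",**c);return s,c
E
python3 - <<'E'
from h import *
s,c=wsnap("w1");print(s["time_s"],s["tcp_pos"],s["eef_rot"],s["joints"].round(1))
E
```

```text
1.9 [0.56758438 0.19406188 0.31033676] [-9.00060721e+01 -1.31125882e-02  7.48323867e+01] [ 37.5  12.9  -7.6  -0.  -69.5 -52.7]
```

View pics/w1.png

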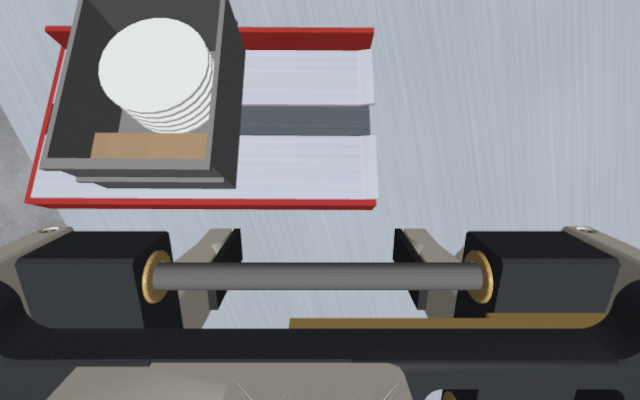

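```bash
python3 - <<'E'
from h import *
c=dict(np.load("pics/w1.npz"));im=c["pixels"];W=cloud(c)
x=im[20:215,220:390];cv2.imwrite("pics/w1c.png",cv2.resize(x,None,fx=4.5,fy=3,interpolation=cv2.INTER_CUBIC))
p=np.concatenate([W[60:98,255:345].reshape(-1,3),W[142:190,255:345].reshape(-1,3)]);
mm=p.mean(0);nn=np.linalg.svd(p-mm,full_matrices=False)[2][2];nn*=np.sign(nn[2]);r=(p-mm)@nn
print("deck n",nn.round(4),mm.round(4),r.std(),np.degrees(np.arccos(nn[2])),"track az",np.degrees(np.arctan2(nn[1],nn[0]))+90)
g=cv2.cvtColor(im,cv2.COLOR_BGR2GRAY).astype(float)
print("col300",g[95:145,300].astype(int).tolist());print("row80",g[80,230:385].astype(int).tolist())
print("row160",g[160,230:385].astype(int).tolist())
print("row120",g[120,230:385].astype(int).tolist())
E
```

```text
deck n [-0.1112 -0.5429  0.8324] [0.5688 0.1323 0.1028] 0.01627050415053442 33.65295200017383 track az -11.573584282421734
col300 [202, 201, 200, 203, 204, 204, 203, 203, 202, 173, 140, 115, 99, 98, 100, 97, 96, 98, 100, 99, 98, 97, 98, 99, 97, 98, 97, 98, 99, 100, 102, 100, 98, 96, 98, 98, 97, 99, 98, 97, 121, 188, 201, 201, 203, 204, 205, 203, 202, 201]
row80 [57, 57, 57, 56, 57, 57, 57, 57, 56, 58, 58, 56, 57, 144, 203, 204, 203, 204, 203, 204, 203, 204, 203, 204, 203, 202, 203, 202, 203, 203, 203, 203, 203, 203, 203, 202, 202, 203, 202, 203, 202, 202, 202, 202, 203, 202, 202, 202, 201, 202, 202, 202, 202, 202, 202, 202, 202, 201, 202, 201, 202, 202, 201, 201, 201, 202, 202, 201, 201, 202, 202, 202, 202, 202, 201, 201, 201, 201, 201, 201, 201, 201, 201, 202, 201, 200, 200, 201, 201, 200, 200, 201, 201, 201, 200, 199, 200, 200, 200, 200, 201, 199, 200, 200, 200, 200, 199, 199, 199, 200, 200, 199, 199, 200, 200, 200, 200, 199, 199, 199, 200, 199, 199, 199, 199, 199, 199, 201, 204, 204, 203, 204, 202, 201, 202, 203, 203, 203, 204, 204, 205, 204, 201, 190, 183, 184, 182, 181, 181, 182
[... 754 characters left out ...]
04, 199, 186, 182, 183, 185, 184, 185, 183, 184]
row120 [56, 57, 57, 57, 56, 58, 59, 56, 56, 57, 72, 92, 99, 99, 99, 99, 99, 99, 98, 98, 98, 98, 98, 98, 98, 98, 98, 98, 97, 97, 96, 98, 99, 97, 98, 99, 99, 99, 97, 97, 98, 99, 97, 97, 98, 97, 98, 98, 98, 97, 98, 98, 99, 98, 98, 99, 99, 99, 98, 97, 98, 97, 98, 97, 98, 99, 98, 99, 98, 98, 98, 98, 97, 99, 98, 97, 98, 98, 99, 97, 98, 98, 98, 99, 98, 98, 97, 98, 97, 98, 99, 98, 98, 96, 97, 99, 97, 97, 97, 98, 98, 97, 98, 98, 98, 99, 100, 98, 98, 99, 99, 98, 99, 98, 99, 98, 99, 101, 99, 99, 99, 98, 98, 99, 98, 100, 98, 100, 100, 99, 98, 100, 100, 99, 99, 99, 100, 97, 99, 128, 171, 184, 183, 184, 184, 180, 181, 183, 182, 181, 182, 184, 184, 185, 183]
```

View pics/w1c.png

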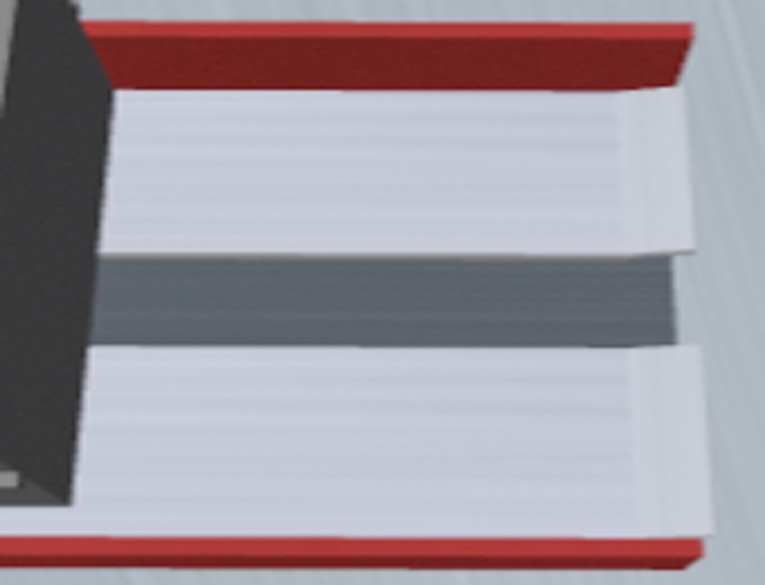

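```bash
python3 - <<'E'
from h import *
c=dict(np.load("pics/w1.npz"));im=c["pixels"];W=cloud(c);ok=c["z_map"]>0
g=cv2.GaussianBlur(cv2.cvtColor(im,cv2.COLOR_BGR2GRAY),(3,3),0).astype(float)
S=np.zeros(ok.shape,bool);S[56:98,255:335]=1;S[142:190,255:335]=1;S&=ok
p=W[S];print(len(p),S.sum())
for k in range(8):
    mm=np.median(p,0) if k==0 else p.mean(0);nn=np.linalg.svd(p-mm,full_matrices=False)[2][2];nn=nn*np.sign(nn[2]);r=(p-mm)@nn;p=p[abs(r)<=max(.0015,2*r.std())]
print("deck n",nn.round(4),mm.round(4),len(p),r.std(),"tilt",np.degrees(np.arccos(nn[2])),"az",np.degrees(np.arctan2(nn[1],nn[0]))+90)
def cross(a,th,up):  # subpixel first crossing
    i=np.where((a[:-1]<th)&(a[1:]>=th) if up else (a[:-1]>=th)&(a[1:]<th))[0][0];return i+(th-a[i])/(a[i+1]-a[i])
cols=np.arange(260,340,4)
dn=[(u,95+cross(g[95:120,u],185,False)) for u in cols]; up=[(u,125+cross(g[125:145,u],150,True)) for u in cols]
o,d=rays(c,np.array(dn,float));D=hit(o,d,nn,mm);o,d=rays(c,np.array(up,float));U=hit(o,d,nn,mm)
for q in(D,U):
    v=np.linalg.svd(q-q.mean(0))[2][0];v*=np.sign(v[0]);print("edge",q.mean(0).round(4),"az",np.degrees(np.arctan2(v[1],v[0])).round(2),"z",v[2].round(4))
vv=np.linalg.svd(np.r_[D-D.mean(0),U-U.mean(0)])[2][0];vv*=np.sign(vv[0]);ex=np.array([vv[0],vv[1],0]);ex/=np.linalg.norm(ex)
az=np.degrees(np.arctan2(ex[1],ex[0]));ez=nn-(nn@ex)*ex;ez/=np.linalg.norm(ez);ey=np.cross(ez,ex);
cmid=(D.mean(0)+U.mean(0))/2; print("az",az,"width",(U.mean(0)-D.mean(0))@ey, "tilt",np.degrees(np.arccos(ez[2])))
# floor end
rows=np.arange(112,132,3);fl=[(350+cross(g[v,350:385],140,True),v) for v in rows]
o,d=rays(c,np.array(fl,float));F=hit(o,d,ez,cmid-.015*ez);xm=((F-cmid)@ex);print("mouth x rel",xm.round(4))
O=cmid-.015*ez+xm.mean()*ex;print("mouth O",O.round(4))
rw=list(range(60,98,4))+list(range(142,180,4));bf=[(225+cross(g[v,225:265],130,True),v) for v in rw]
o,d=rays(c,np.array(bf,float));B=hit(o,d,ez,cmid);L=(B-O)@np.c_[ex,ey,ez];print("bin face",L.round(4).tolist())
# fence inner/uphill edges check
T=np.eye(4);T[:3,:3]=np.c_[ex,ey,ez];T[:3,3]=O;np.save("rail.npy",T);print(T.round(4))
E
```

```text
7172 7172
deck n [-0.1308 -0.4875  0.8633] [0.5718 0.1105 0.0902] 4645 0.0004993552588441958 tilt 30.31511360016133 az -15.01383375214536
edge [0.5652 0.1118 0.09  ] az -15.29 z -0.0029
edge [0.5725 0.1408 0.1075] az -15.5 z -0.005
az -15.394186529516055 width 0.03457143745017201 tilt 30.31456349568799
mouth x rel [-0.0733 -0.0732 -0.0733 -0.0732 -0.0733 -0.0732 -0.0733]
mouth O [0.5002 0.1531 0.0858]
bin face [[0.1304, -0.0673, 0.015], [0.1303, -0.0625, 0.015], [0.1304, -0.0577, 0.015], [0.1303, -0.053, 0.015], [0.1304, -0.0483, 0.015], [0.1304, -0.0436, 0.015], [0.1303, -0.039, 0.015], [0.1303, -0.0344, 0.015], [0.1303, -0.0298, 0.015], [0.1304, -0.0253, 0.015], [0.1303, 0.0246, 0.015], [0.1303, 0.0287, 0.015], [0.1303, 0.0328, 0.015], [0.1303, 0.0369, 0.015], [0.1303, 0.041, 0.015], [0.1303, 0.045, 0.015], [0.1303, 0.049, 0.015], [0.1302, 0.053, 0.015], [0.1303, 0.057, 0.015], [0.1303, 0.0609, 0.015]]
[[ 0.9641  0.2292 -0.134   0.5002]
 [-0.2655  0.8323 -0.4866  0.1531]
 [ 0.      0.5047  0.8633  0.0858]
 [ 0.      0.      0.      1.    ]]
```

```bash
python3 - <<'E'
from h import *
rel([.489,-.15,.27],114.6)
E
```

```text
shift [-0.3526  0.0403 -0.0141] turn -39.77
```

Call:
apply_moves:
  rows:
    - [[-0.353, 0.04, -0.014], -39.8]
    - [[-0.353, 0.04, -0.014], -39.8]
    - [[-0.353, 0.04, -0.014], -39.8]
    - [[-0.353, 0.04, -0.014], -39.8]
    - [[-0.353, 0.04, -0.014], -39.8]
    - [[-0.353, 0.04, -0.014], -39.8]
    - [[-0.353, 0.04, -0.014], -39.8]
    - [[-0.353, 0.04, -0.014], -39.8]
    - [[-0.353, 0.04, -0.014], -39.8]
    - [[-0.353, 0.04, -0.014], -39.8]

```text
time_s: 3.2
tcp_pos: [0.4891, -0.1502, 0.2703]
eef_rot: [-90.0, 0.0, 114.6]
contact_force: [0.6, -1.1, 0.3]
gripper_width: 0.0878
```

```bash
python3 - <<'E'
from h import *
s,c=wsnap("w2");print(s["time_s"],s["tcp_pos"],s["eef_rot"],s["joints"].round(1))
W=cloud(c);ok=c["z_map"]>0;hsv=cv2.cvtColor(c["pixels"],cv2.COLOR_BGR2HSV)
bl=(hsv[...,2]<80)&ok&(W[...,0]>.45)&(W[...,0]<.6)&(W[...,1]<-.15)&(W[...,1]>-.29)&(W[...,2]<.12)
t=bl&(W[...,2]>.085);t=cv2.morphologyEx(t.astype(np.uint8),cv2.MORPH_OPEN,np.ones((3,3),np.uint8))>0
v,u=np.where(t);print(len(u),u.min(),u.max(),v.min(),v.max(),W[t].mean(0).round(4))
cn=max(cv2.findContours(t.astype(np.uint8),cv2.RETR_EXTERNAL,cv2.CHAIN_APPROX_NONE)[0],key=cv2.contourArea)
o,d=rays(c,cn[:,0].astype(float));H=hit(o,d,np.array([0,0,1.]),np.array([0,0,.09]))
print(cv2.minAreaRect((H[:,:2]*1000).astype(np.float32)))
f=bl&(W[...,2]<.014);v,u=np.where(f);print("foot",len(u));
if len(u): print(cv2.minAreaRect((W[f][:,:2]*1000).astype(np.float32)))
E
```

```text
3.2 [ 0.48910829 -0.15020283  0.27030327] [-9.00168870e+01  5.02456058e-03  1.14626629e+02] [  4.9   6.  -21.5  -0.  -62.4  19.7]
2501 273 363 88 117 [ 0.521  -0.2238  0.0903]
((520.871826171875, -223.72303771972656), (78.6338882446289, 23.603994369506836), 23.859262466430664)
foot 958
((520.5385131835938, -223.1408233642578), (78.42456817626953, 46.95317459106445), 24.616626739501953)
```

View pics/w2.png

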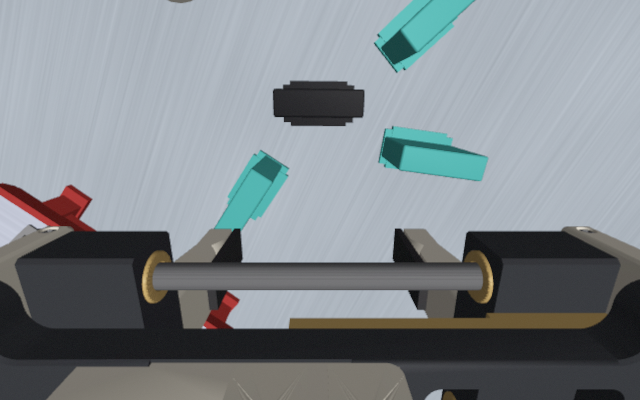

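```bash
python3 - <<'E'
from h import *
rel([.5207,-.2236,.18],114.2)
rel([.5207,-.2236,.098],114.2)
E
```

```text
shift [-0.0798  0.0903  0.0018] turn 0.42
shift [-0.0798  0.1723  0.0018] turn 0.42
```

Call:
apply_moves:
  rows:
    - [[-0.08, 0.02, 0.002], 0.4]
    - [[-0.08, 0.05, 0.002], 0.4]
    - [[-0.08, 0.09, 0.002], 0.4]
    - [[-0.08, 0.12, 0.002], 0.4]
    - [[-0.08, 0.15, 0.002], 0.4]
    - [[-0.08, 0.172, 0.002], 0.4]
    - [[-0.08, 0.172, 0.002], 0.4]

```text
time_s: 4.12
tcp_pos: [0.5193, -0.2242, 0.0966]
eef_rot: [-89.8, -0.1, 114.2]
contact_force: [-0.6, 0.3, 0.6]
gripper_width: 0.0875
```

```bash
python3 - <<'E'
from h import *
s,c=wsnap("w3");print(s["time_s"],s["tcp_pos"],s["eef_rot"],s["contact_force"].round(1))
E
```

```text
4.125 [ 0.51927002 -0.22423973  0.09655354] [-8.98126494e+01 -1.06507043e-01  1.14163925e+02] [-0.6  0.3  0.6]
```

View pics/w3.png

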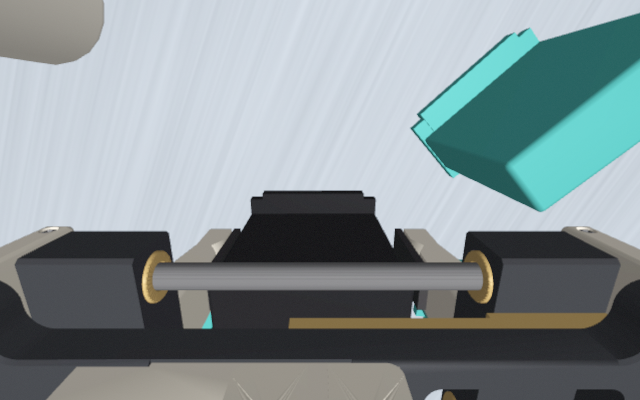

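The stop sits centred between the fingers (u 240–400), so I'll close on its ends.

Call:
apply_moves:
  rows:
    - [[0, 0, 0], 0]
    - [[0, 0, 0], 0]
    - [[0, 0, 0], 0]
    - [[0, 0, 0], 0]
  gripper: 0.7
  grip_force: 15

```text
time_s: 4.68
tcp_pos: [0.5211, -0.2247, 0.0994]
eef_rot: [-90.1, 0.1, 114.2]
contact_force: [1.4, 2.4, 7.2]
gripper_width: 0.08
```

Call:
apply_moves:
  rows:
    - [[0, -0.02, 0], 0]
    - [[0, -0.08, 0], 0]
    - [[0, -0.14, 0], 0]
    - [[0, -0.17, 0], 0]
    - [[0, -0.17, 0], 0]

```text
time_s: 5.3
tcp_pos: [0.5206, -0.2249, 0.2708]
eef_rot: [-90.2, 0.1, 114.1]
contact_force: [0.2, -0.4, -3.4]
gripper_width: 0.0796
```

```bash
python3 - <<'E'
from h import *
s,c=wsnap("w4");print(s)
E
```

```text
{'time_s': 5.3, 'joints': array([-3.59610178e+00,  1.11990604e+01, -1.51508768e+01,  6.70184735e-03,
       -6.33915966e+01,  2.77161155e+01]), 'qd': array([ 0.14642757,  2.51463155, -3.48302954, -1.26583402,  1.97332674,
       -0.05086979]), 'joint_torque': array([-2.84276175e-02, -4.73210979e+01,  3.05288780e+01,  7.48753086e+00,
       -4.11680695e-01, -7.26233739e-04]), 'tcp_pos': array([ 0.52060994, -0.22492958,  0.27075686]), 'eef_rot': array([-90.2260176 ,   0.1255264 , 114.12275427]), 'contact_force': array([ 0.20410419, -0.36961323, -3.44475004]), 'moment': array([ 0.10970878,  0.05557374, -0.02940066]), 'gripper_width': 0.0795886385196536}
```

View pics/w4.png

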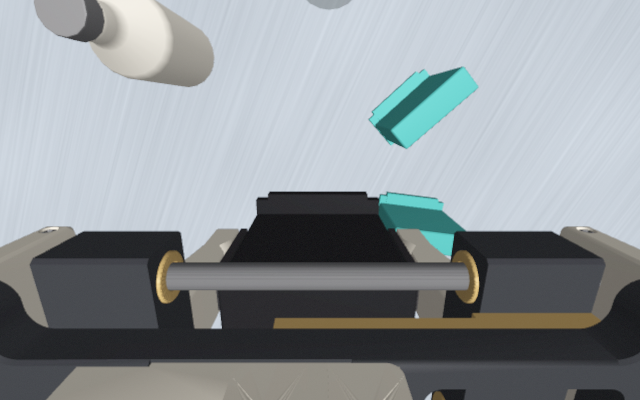

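```bash
cat >> h.py <<'E'
_T=np.load("rail.npy");O=_T[:3,3].copy();AZ=-15.4
EX=np.array([np.cos(np.radians(AZ)),np.sin(np.radians(AZ)),0]);UP=np.array([-EX[1],EX[0],0]);Z=np.array([0,0,1.])
def xuw(x,u,w): return O+x*EX+u*UP+w*Z     # mm->m given in m
def inxuw(P): d=np.asarray(P)-O; return np.array([d@EX,d@UP,d[...,2]])
E
python3 - <<'E'
from h import *
t=xuw(.015,.030,.170);print(t.round(4))
rel(t,74.6)
E
```

```text
[0.5227 0.178  0.2558]
shift [ 0.3663  0.0131 -0.1671] turn 39.5
```

Call:
apply_moves:
  rows:
    - [[0.06, -0.03, -0.027], 8]
    - [[0.12, -0.03, -0.055], 16]
    - [[0.18, -0.03, -0.083], 24]
    - [[0.24, -0.03, -0.11], 32]
    - [[0.3, -0.03, -0.137], 39.5]
    - [[0.366, -0.03, -0.167], 39.5]
    - [[0.366, -0.03, -0.167], 39.5]
    - [[0.366, -0.01, -0.167], 39.5]
    - [[0.366, 0.013, -0.167], 39.5]
    - [[0.366, 0.013, -0.167], 39.5]
    - [[0.366, 0.013, -0.167], 39.5]

```text
time_s: 6.72
tcp_pos: [0.5229, 0.1773, 0.255]
eef_rot: [-90.0, 0.1, 74.6]
contact_force: [0.9, -0.2, -2.9]
gripper_width: 0.0801
```

```bash
python3 - <<'E'
from h import *
from plant import *
s=get_state();print(s["time_s"],s["tcp_pos"],s["eef_rot"],s["contact_force"].round(1),inxuw(s["tcp_pos"]).round(4))
c=capture("side");cv2.imwrite("pics/s5.png",cv2.resize(c["pixels"][60:260,220:460],None,fx=3,fy=3,interpolation=cv2.INTER_CUBIC))
wsnap("w5")
E
```

```text
6.725 [0.52290762 0.17730437 0.25495607] [-8.99721646e+01  6.30789067e-02  7.46271301e+01] [ 0.9 -0.2 -2.9] [0.0154 0.0294 0.1692]
```

View pics/s5.png

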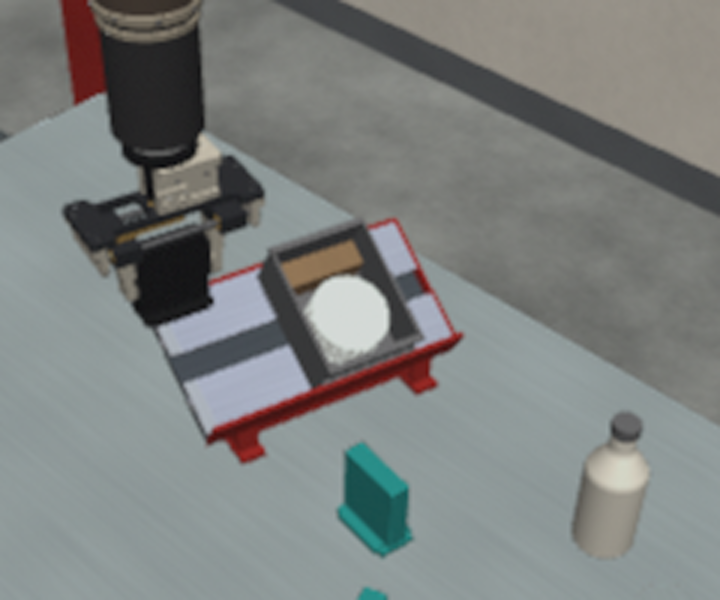

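View pics/w5.png

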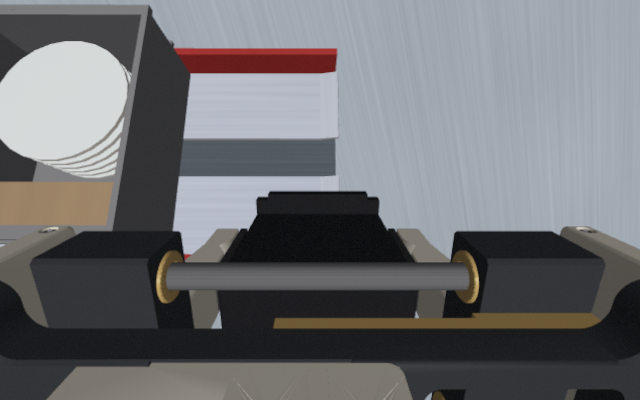

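Everything is as planned: the stop hangs over the uphill deck panel. I'll descend to touch.

Call:
apply_moves:
  rows:
    - [[0, 0.008, 0], 0]
    - [[0, 0.015, 0], 0]
    - [[0, 0.017, 0], 0]
    - [[0, 0.017, 0], 0]
  grip_force: 10

```text
time_s: 7.32
tcp_pos: [0.5229, 0.1775, 0.238]
eef_rot: [-90.0, 0.0, 74.6]
contact_force: [-0.4, -0.5, -3.1]
gripper_width: 0.0803
```

Call:
apply_moves:
  rows:
    - [[0, 0.0015, 0], 0]
    - [[0, 0.003, 0], 0]
    - [[0, 0.003, 0], 0]

```text
time_s: 7.7
tcp_pos: [0.5231, 0.1776, 0.2356]
eef_rot: [-90.0, -0.0, 74.6]
contact_force: [-0.2, -0.0, 0.7]
gripper_width: 0.0798
```

Call:
apply_moves:
  rows:
    - [[-0.0022, 0.0015, 0], 0]
    - [[-0.0044, 0.003, 0], 0]
    - [[-0.0065, 0.0045, 0], 0]
    - [[-0.0086, 0.006, 0], 0]
    - [[-0.0105, 0.0075, 0], 0]
    - [[-0.0125, 0.009, 0], 0]

```text
time_s: 8.45
tcp_pos: [0.52, 0.1652, 0.2267]
eef_rot: [-90.1, -0.0, 74.6]
contact_force: [0.1, -1.0, 5.0]
gripper_width: 0.0802
```

```bash
python3 - <<'E'
from h import *
from plant import *
s=get_state();print(s["time_s"],s["contact_force"].round(1),s["moment"].round(2),inxuw(s["tcp_pos"]).round(4))
c=capture("side");cv2.imwrite("pics/s6.png",cv2.resize(c["pixels"][100:200,230:350],None,fx=5,fy=5,interpolation=cv2.INTER_CUBIC))
E
```

```text
8.45 [ 0.1 -1.   5. ] [-0.22 -0.18 -0.  ] [0.0158 0.017  0.1409]
```

View pics/s6.png

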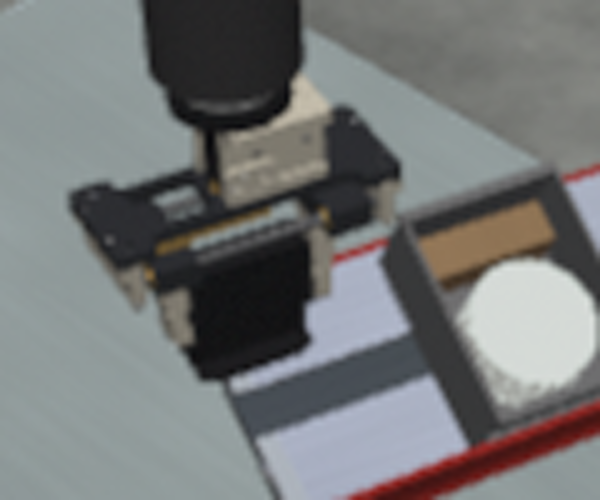

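Call:
apply_moves:
  rows:
    - [[-0.002, 0.002, 0], 0]
    - [[-0.0036, 0.0036, 0], 0]
    - [[-0.0055, 0.0055, 0], 0]
    - [[-0.0075, 0.0075, 0], 0]
    - [[-0.009, 0.0095, 0], 0]
    - [[-0.0105, 0.0115, 0], 0]
    - [[-0.011, 0.0125, 0], 0]

```text
time_s: 9.38
tcp_pos: [0.5169, 0.1544, 0.2137]
eef_rot: [-90.0, 0.0, 74.6]
contact_force: [2.2, -5.6, 4.9]
gripper_width: 0.0799
```

```bash
python3 - <<'E'
from h import *
from plant import *
s=get_state();print(s["time_s"],s["contact_force"].round(1),s["moment"].round(2),inxuw(s["tcp_pos"]).round(4))
c=capture("side");cv2.imwrite("pics/s7.png",cv2.resize(c["pixels"][100:200,230:350],None,fx=5,fy=5,interpolation=cv2.INTER_CUBIC))
wsnap("w7")
E
```

```text
9.375 [ 2.2 -5.6  4.9] [-1.53 -0.99 -0.07] [0.0157 0.0057 0.1279]
```

View pics/s7.png

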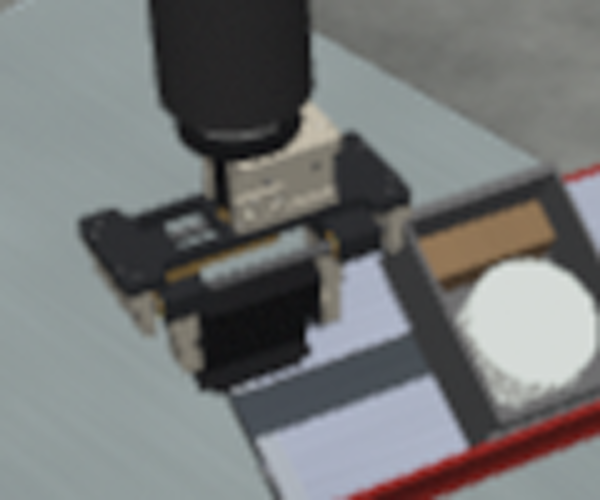

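View pics/w7.png

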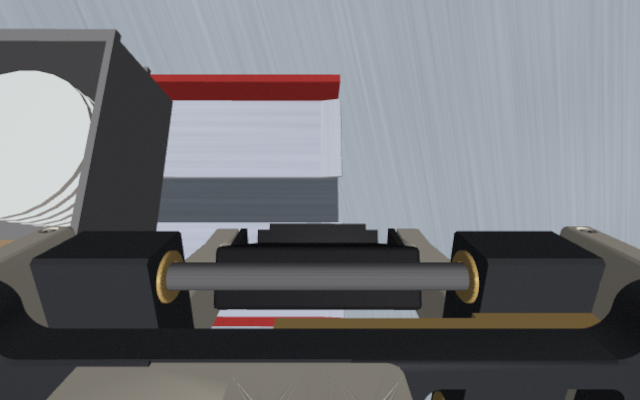

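```bash
cat > fit.py <<'E'
from h import *
import sys
c=dict(np.load(f"pics/{sys.argv[1]}.npz"));W=cloud(c);ok=c["z_map"]>0
D=(W-O)@np.c_[EX,UP,Z]
for v in range(int(sys.argv[2]),int(sys.argv[3]),4):
    print(v,[ (D[v,u]*1000).round(1).tolist() if ok[v,u] else None for u in (250,318,380)])
E
python3 fit.py w7 222 312
```

```text
222 [[63.8, 7.6, 20.8], [15.1, 7.6, 20.8], [-53.0, 49.6, -84.6]]
226 [[63.8, 10.3, 21.7], [15.2, 4.0, 36.9], [-53.4, 54.5, -85.1]]
230 [[63.5, 12.5, 23.7], [15.2, 6.6, 37.3], [-53.7, 59.4, -85.4]]
234 [[63.5, 15.3, 24.5], [15.2, 9.2, 38.1], [-54.0, 64.2, -85.3]]
238 [[63.3, 17.6, 26.2], [15.2, 11.6, 39.1], [-54.0, 68.5, -84.1]]
242 [[63.0, 19.7, 28.3], [15.2, 12.2, 43.9], [-54.9, 74.4, -86.5]]
246 [[42.4, -18.9, 112.6], [15.4, -19.3, 113.3], [-9.0, -19.3, 113.4]]
250 [[41.6, -19.1, 116.4], [15.4, -18.6, 115.5], [-8.5, -18.9, 116.0]]
254 [[41.6, -17.6, 116.7], [15.4, -17.3, 116.2], [-8.5, -17.5, 116.6]]
258 [[41.8, -15.7, 116.4], [15.4, -16.0, 116.9], [-8.5, -16.2, 117.3]]
262 [[35.6, -27.9, 141.4], [15.5, -27.7, 141.0], [-2.9, -28.0, 141.4]]
266 [[35.2, -27.8, 143.4], [15.5, -27.6, 143.2], [-2.4, -28.0, 143.8]]
270 [[34.9, -27.4, 145.1], [15.5, -27.0, 144.4], [-2.2, -27.3, 144.9]]
274 [[35.0, -26.0, 144.9], [15.5, -26.5, 145.6], [-2.2, -26.3, 145.3]]
278 [[34.9, -25.3, 145.8], [15.5, -25.2, 145.6], [-2.0, -25.6, 146.3]]
282 [[35.0, -23.9, 145.6], [15.5, -24.0, 145.8], [-2.4, -23.6, 145.1]]
286 [[34.8, -23.3, 146.7], [15.5, -23.3, 146.7], [-2.1, -23.3, 146.7]]
290 [[41.4, -4.7, 121.3], [15.4, -5.4, 122.4], [-8.3, -4.7, 121.3]]
294 [[41.3, -3.5, 122.1], [15.4, -3.9, 122.7], [-8.1, -3.8, 122.5]]
298 [[41.0, -3.0, 123.9], [15.4, -2.4, 123.0], [-8.1, -2.4, 123.0]]
302 [[41.2, -0.8, 123.2], [15.4, -0.9, 123.4], [-8.2, -0.6, 122.9]]
306 [[41.2, 0.6, 123.7], [15.4, 0.4, 124.1], [-7.9, -0.1, 124.7]]
310 [[60.5, 58.4, 51.0], [15.1, 59.1, 50.1], [-60.0, 163.6, -85.6]]
```

Measured tilt is about 24.5°, so I'll continue a few more degrees.

Call:
apply_moves:
  rows:
    - [[-0.0015, 0.0015, 0], 0]
    - [[-0.003, 0.0032, 0], 0]
    - [[-0.004, 0.005, 0], 0]
    - [[-0.005, 0.0065, 0], 0]
    - [[-0.005, 0.0065, 0], 0]

```text
time_s: 10.1
tcp_pos: [0.5156, 0.1501, 0.2079]
eef_rot: [-90.0, -0.0, 74.7]
contact_force: [0.7, -2.9, 9.9]
gripper_width: 0.0799
```

```bash
cat > tilt.py <<'E'
from h import *
import sys
c=dict(np.load(f"pics/{sys.argv[1]}.npz"));W=cloud(c);ok=c["z_map"]>0
v0,v1,u0,u1=map(int,sys.argv[2:6])
D=((W-O)@np.c_[EX,UP,Z])[v0:v1,u0:u1].reshape(-1,3);D=D[ok[v0:v1,u0:u1].ravel()]
m=np.median(D,0)
for k in range(6):
    n=np.linalg.svd(D-m,full_matrices=False)[2][2];n*=np.sign(n[2]) if abs(n[2])>.4 else -np.sign(n[1]);r=(D-m)@n;D=D[abs(r)<=max(.001,2*r.std())];m=D.mean(0)
print("n(x,u,w)",n.round(3),"ang from vert in u-w",np.degrees(np.arctan2(-n[1],n[2])).round(2),"m",m.round(4),len(D),r.std().round(5))
E
python3 - <<'E'
from h import *
s,c=wsnap("w8");print(s["time_s"],s["contact_force"].round(1),s["moment"].round(2),inxuw(s["tcp_pos"]).round(4))
E
python3 tilt.py w7 250 261 240 395;python3 tilt.py w7 292 307 240 395; python3 fit.py w8 218 312
```

```text
10.1 [ 0.7 -2.9  9.9] [-1.03 -0.23  0.05] [0.0156 0.0012 0.1221]
n(x,u,w) [ 0.    -0.399  0.917] ang from vert in u-w 23.52 m [ 0.0157 -0.017   0.1165] 1495 0.00049
n(x,u,w) [ 0.    -0.342  0.94 ] ang from vert in u-w 20.01 m [ 0.0158 -0.0022  0.1233] 2033 0.00048
218 [[66.7, 5.3, 2.2], [15.1, 5.4, 1.6], [-51.7, 39.1, -85.9]]
222 [[66.6, 7.9, 3.7], [15.1, 8.1, 3.1], [-51.7, 43.1, -84.4]]
226 [[66.5, 10.6, 5.0], [15.1, 10.3, 5.5], [-52.3, 48.3, -86.0]]
230 [[66.2, 13.0, 7.1], [15.1, 12.8, 7.5], [-52.4, 52.8, -85.4]]
234 [[62.7, 9.6, 22.0], [15.2, 5.0, 32.1], [-52.8, 57.6, -85.7]]
238 [[41.9, -27.2, 107.9], [15.4, -27.4, 108.2], [-8.9, -27.0, 107.3]]
242 [[41.6, -26.3, 109.6], [15.4, -25.5, 107.8], [-8.6, -26.2, 109.2]]
246 [[41.8, -24.5, 109.4], [15.4, -24.6, 109.4], [-8.4, -25.2, 110.7]]
250 [[41.4, -23.7, 111.2], [15.4, -23.0, 109.8], [-8.6, -23.2, 110.0]]
254 [[41.4, -22.3, 111.8], [15.4, -22.2, 111.4], [-8.4, -22.1, 111.3]]
258 [[41.5, -20.5, 111.6], [15.4, -20.5, 111.5], [-8.3, -21.1, 112.5]]
262 [[35.6, -32.2, 135.5], [15.4, -32.5, 136.0], [-3.1, -31.9, 134.9]]
266 [[35.3, -31.8, 137.0], [15.5, -32.1, 137.7], [-2.5, -32.3, 137.8]]
270 [[34.9, -31.7, 139.1], [15.5, -31.7, 139.1], [-2.4, -31.4, 138.6]]
274 [[34.9, -30.6, 139.5], [15.4, -30.2, 138.8], [-2.1, -31.0, 140.1]]
278 [[34.5, -30.5, 141.3], [15.5, -29.9, 140.4], [-2.1, -30.1, 140.7]]
282 [[34.7, -28.8, 140.8], [15.5, -28.9, 140.8], [-2.1, -28.9, 140.7]]
286 [[34.8, -27.7, 141.0], [15.4, -27.3, 140.4], [-2.3, -27.4, 140.4]]
290 [[40.6, -11.1, 118.6], [15.4, -10.5, 117.6], [-7.6, -11.2, 118.7]]
294 [[40.5, -10.1, 119.6], [15.4, -10.1, 119.5], [-7.6, -9.8, 119.1]]
298 [[40.8, -7.7, 118.7], [15.4, -7.7, 118.5], [-7.9, -7.5, 118.3]]
302 [[60.0, 47.7, 45.8], [15.1, 41.4, 54.2], [-24.1, 42.6, 52.6]]
306 [[60.0, 50.3, 46.4], [15.1, 43.2, 55.7], [-58.4, 149.6, -85.7]]
310 [[60.0, 52.7, 47.3], [15.1, 52.4, 47.6], [-58.6, 154.9, -85.4]]
```

View pics/w8.png

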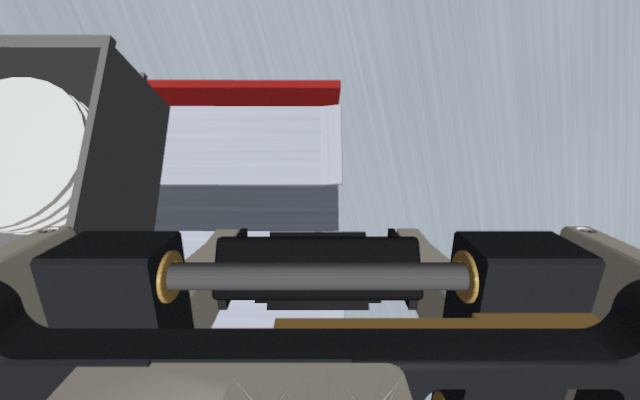

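Call:
apply_moves:
  rows:
    - [[-0.0008, 0.0013, 0], 0]
    - [[-0.001, 0.0025, 0], 0]
    - [[-0.001, 0.0025, 0], 0]
    - [[-0.001, 0.0025, 0], 0]

```text
time_s: 10.65
tcp_pos: [0.5154, 0.1493, 0.2058]
eef_rot: [-90.1, -0.0, 74.7]
contact_force: [-0.4, -3.2, 13.8]
gripper_width: 0.0801
```

```bash
python3 - <<'E'
from h import *
s,c=wsnap("w9");print(s["time_s"],s["contact_force"].round(1),s["moment"].round(2),inxuw(s["tcp_pos"]).round(4))
W=cloud(c);ok=c["z_map"]>0;D=(W-O)@np.c_[EX,UP,Z]
a=np.radians(30);Y=D[...,1]*np.cos(a)+D[...,2]*np.sin(a);Zd=-D[...,1]*np.sin(a)+D[...,2]*np.cos(a)
for v in list(range(226,262,2))+list(range(288,316,2)):
    print(v,[(round(float(D[v,u,0]*1e3),1),round(float(Y[v,u]*1e3),1),round(float(Zd[v,u]*1e3),1)) for u in(290,318,340)])
E
```

```text
10.65 [-0.4 -3.2 13.8] [-0.94  0.29  0.  ] [0.0156 0.0004 0.1201]
226 [(36.2, 10.1, -0.7), (15.2, 10.2, -0.2), (-8.5, -2.3, -95.7)]
228 [(36.1, 11.7, 0.0), (15.2, 11.6, -0.7), (-8.8, -0.5, -99.0)]
230 [(36.1, 13.2, -0.5), (15.2, 13.2, 0.4), (-8.8, 1.5, -99.7)]
232 [(36.0, 14.7, 0.4), (15.2, 14.6, -0.5), (-8.9, 3.5, -101.3)]
234 [(33.8, 18.7, 24.1), (15.2, 18.7, 24.8), (0.7, 18.7, 24.5)]
236 [(26.3, 27.9, 106.2), (15.4, 27.9, 107.1), (7.0, 27.9, 107.1)]
238 [(26.2, 28.8, 107.8), (15.4, 28.8, 107.7), (7.0, 28.7, 107.5)]
240 [(26.2, 29.6, 107.9), (15.4, 29.5, 107.1), (7.0, 29.5, 107.8)]
242 [(26.2, 30.3, 107.1), (15.4, 30.2, 106.7), (7.0, 30.2, 106.6)]
244 [(26.2, 31.0, 106.9), (15.4, 31.0, 107.0), (7.0, 31.0, 107.2)]
246 [(26.1, 31.9, 108.4), (15.4, 31.7, 107.0), (7.1, 31.8, 107.7)]
248 [(26.2, 32.5, 107.1), (15.4, 32.5, 107.3), (7.0, 32.5, 106.7)]
250 [(26.1, 33.3, 107.3), (15.4, 33.3, 107.2), (7.1, 33.3, 108.0)]
252 [(26.1, 34.1, 107.7), (15.4, 34.0, 107.9), (7.1, 34.0, 107.7)]
254 [(26.1, 34.8, 106.8), (15.4, 34.8, 107.7), (7.0, 34.7, 106.8)]
256 [(26.0, 35.6, 108.2), (15.4, 35.5, 1
[... 374 characters left out ...]
49.1, 108.9), (15.4, 49.3, 107.2), (7.3, 49.2, 107.8)]
296 [(25.7, 49.9, 107.9), (15.4, 49.9, 107.4), (7.4, 49.8, 108.4)]
298 [(25.8, 50.7, 106.6), (15.4, 50.7, 106.9), (7.3, 50.7, 107.1)]
300 [(32.6, 59.8, 26.8), (15.2, 59.8, 26.9), (1.5, 59.9, 26.1)]
302 [(32.5, 60.9, 27.5), (15.2, 60.9, 27.9), (1.5, 61.0, 26.7)]
304 [(32.6, 62.2, 26.9), (15.2, 62.2, 26.7), (1.5, 62.2, 26.4)]
306 [(32.5, 63.3, 27.4), (15.2, 63.3, 27.2), (1.6, 63.2, 27.4)]
308 [(32.4, 64.3, 28.3), (15.2, 64.5, 26.6), (1.6, 64.5, 26.4)]
310 [(32.4, 65.6, 27.5), (15.2, 65.8, 25.5), (1.7, 65.5, 27.7)]
312 [(32.5, 66.9, 26.5), (15.2, 66.8, 26.6), (1.6, 66.9, 26.3)]
314 [(33.4, 69.7, 14.9), (15.2, 69.8, 14.2), (0.9, 69.5, 16.2)]
```

```bash
python3 - <<'E'
from h import *
a=np.radians(30);ey=UP*np.cos(a)+Z*np.sin(a);ez=-UP*np.sin(a)+Z*np.cos(a)
def cross(a,th,up):
    i=np.where((a[:-1]<th)&(a[1:]>=th) if up else (a[:-1]>=th)&(a[1:]<th))[0][0];return i+(th-a[i])/(a[i+1]-a[i])
for nm,(v0,v1),cols in(("w1",(95,120),range(260,340,10)),("w7",(160,200),range(200,320,15)),("w8",(165,205),range(200,320,15)),("w9",(165,205),range(200,320,15))):
    c=dict(np.load(f"pics/{nm}.npz"));g=cv2.GaussianBlur(cv2.cvtColor(c["pixels"],cv2.COLOR_BGR2GRAY),(3,3),0).astype(float)
    q=np.array([(u,v0+cross(g[v0:v1,u],185,False)) for u in cols]);o,d=rays(c,q);H=hit(o,d,ez,O+.015*ez)-O
    W=cloud(c)
    print(nm,"lip edge y",(H@ey*1e3).round(1).tolist(), "x",(H@EX*1e3).round(0).tolist())
    # deck depth check
    for (v,u) in ((80,300),(150,300)) if nm=="w1" else((140,220),(140,300)):
        P=W[v-3:v+4,u-3:u+4].reshape(-1,3).mean(0)-O;print("   deck z",(P@ez*1e3).round(1),"y",(P@ey*1e3).round(1),"x",(P@EX*1e3).round(1))
    # fence: inner base & top edges
    r=c["pixels"][...,2].astype(int)-c["pixels"][...,1];
    for u in (300,):
        col=np.where(r[:200,u]>60)[0];print("   red rows",col.min(),col.max(), [( ((W[v,u]-O)@ey*1e3).round(1),((W[v,u]-O)@ez*1e3).round(1)) for v in range(col.min(),min(col.max(),col.min()+40)+1,3)])
E
```

```text
w1 lip edge y [-17.2, -17.3, -17.3, -17.2, -17.3, -17.3, -17.4, -17.4] x [112.0, 102.0, 92.0, 82.0, 72.0, 62.0, 52.0, 42.0]
   deck z 14.7 y -44.1 x 72.1
   deck z 14.6 y 32.3 x 70.8
   red rows 28 199 [(np.float64(-84.9), np.float64(39.0)), (np.float64(-81.4), np.float64(39.0)), (np.float64(-80.3), np.float64(36.4)), (np.float64(-80.0), np.float64(32.7)), (np.float64(-80.8), np.float64(27.8)), (np.float64(-80.0), np.float64(24.5)), (np.float64(-80.2), np.float64(20.0)), (np.float64(-80.3), np.float64(15.5)), (np.float64(-77.4), np.float64(14.6)), (np.float64(-73.4), np.float64(15.0)), (np.float64(-70.2), np.float64(14.5)), (np.float64(-66.6), np.float64(14.4)), (np.float64(-62.1), np.float64(15.6)), (np.float64(-59.5), np.float64(14.3))]
w7 lip edge y [-17.8, -17.8, -17.8, -17.8, -17.9, -17.9, -17.9, -17.9] x [103.0, 91.0, 80.0, 69.0, 58.0, 47.0, 36.0, 25.0]
   deck z 14.5 y -46.1 x 90.1
   deck z 14.6 y -46.1 x 28.9
   red rows 75 99 [(np.float64(-85.5), np.float64(38.8)), (np.float64(-83.2), np.float64(38.6)), (np.float64(-80.3), np.float64(39.3)), (np.float64(-81.1), np.float64(3
[... 609 characters left out ...]
64(-79.9), np.float64(29.7)), (np.float64(-80.0), np.float64(25.6)), (np.float64(-79.6), np.float64(22.1)), (np.float64(-80.1), np.float64(16.9))]
w9 lip edge y [-16.9, -16.9, -16.9, -17.0, -17.0, -17.0, -16.9, -16.9] x [100.0, 89.0, 79.0, 68.0, 57.0, 46.0, 35.0, 25.0]
   deck z 14.6 y -52.4 x 88.7
   deck z 14.6 y -52.5 x 28.8
   red rows 81 106 [(np.float64(-85.3), np.float64(39.9)), (np.float64(-83.1), np.float64(39.7)), (np.float64(-81.0), np.float64(39.4)), (np.float64(-80.7), np.float64(36.2)), (np.float64(-79.9), np.float64(33.7)), (np.float64(-80.0), np.float64(29.7)), (np.float64(-80.2), np.float64(25.4)), (np.float64(-80.1), np.float64(21.3)), (np.float64(-80.5), np.float64(16.5))]
```

The wrist camera agrees with the deck geometry to 0.5 mm, and the stop is now tilted about 30–32°. I'll firm the grip, lift, back off in front of the mouth and measure again.

Call:
apply_moves:
  rows:
    - [[0, 0, 0], 0]
    - [[0, -0.012, 0], 0]
    - [[0, -0.03, 0.01], 0]
    - [[-0.01, -0.03, 0.04], 0]
    - [[-0.028, -0.03, 0.076], 0]
    - [[-0.028, -0.01, 0.076], 0]
    - [[-0.028, 0.01, 0.076], 0]
    - [[-0.028, 0.01, 0.076], 0]
    - [[-0.028, 0.01, 0.076], 0]
  grip_force: 20

```text
time_s: 11.82
tcp_pos: [0.4344, 0.1424, 0.195]
eef_rot: [-90.0, 0.0, 74.6]
contact_force: [-0.1, 0.2, -2.3]
gripper_width: 0.0799
```

```bash
cat > meas.py <<'E'
from h import *
import sys
nm=sys.argv[1];s,c=wsnap(nm)
a=np.radians(30);ey=UP*np.cos(a)+Z*np.sin(a);ez=-UP*np.sin(a)+Z*np.cos(a)
p=s["tcp_pos"]-O;gp=p-.047*Z
print(s["time_s"],s["contact_force"].round(1),"xuw",inxuw(s["tcp_pos"]).round(4),"grip xyz deck",np.array([gp@EX,gp@ey,gp@ez]).round(4),s["eef_rot"].round(2),s["gripper_width"])
W=cloud(c);D=(W-O)@np.c_[EX,ey,ez]
for v in range(int(sys.argv[2]),int(sys.argv[3]),2): print(v,*[(D[v-0,u-8:u+9].mean(0)*1e3).round(1).tolist() for u in(300,335)])
E
python3 meas.py w10 222 320
```

```text
11.825 [-0.1  0.2 -2.3] xuw [-0.0607 -0.0278  0.1092] grip xyz deck [-0.0607  0.0071  0.0678] [-8.998e+01  1.000e-02  7.464e+01] 0.07988560094513023
222 [-43.1, -34.7, -78.5] [-79.1, -34.7, -78.7]
224 [-43.0, -32.8, -79.9] [-79.1, -32.8, -79.5]
226 [-43.9, -28.5, -62.6] [-79.2, -30.9, -81.0]
228 [-43.0, -28.9, -81.6] [-79.2, -28.9, -81.9]
230 [-42.9, -26.9, -82.8] [-78.1, -24.8, -64.5]
232 [-42.9, -25.0, -84.2] [-79.3, -25.0, -84.1]
234 [-49.3, -11.1, 29.6] [-72.4, -11.1, 29.6]
236 [-54.2, -1.2, 118.4] [-67.5, -1.9, 111.5]
238 [-53.9, -1.1, 111.5] [-67.5, -1.1, 111.9]
240 [-54.4, 0.3, 118.7] [-67.4, -0.3, 112.2]
242 [-54.0, 0.5, 111.9] [-67.1, 1.0, 119.1]
244 [-54.0, 1.2, 112.0] [-67.4, 1.2, 112.2]
246 [-54.0, 2.0, 112.0] [-67.4, 2.0, 112.2]
248 [-54.0, 2.8, 112.2] [-67.4, 2.8, 112.4]
250 [-54.0, 3.5, 112.3] [-67.4, 3.5, 112.2]
252 [-54.1, 4.3, 112.3] [-67.4, 4.2, 111.8]
254 [-54.1, 5.0, 112.4] [-67.3, 5.0, 112.3]
256 [-54.1, 5.8, 112.1] [-67.3, 5.7, 112.0]
258 [-54.1, 6.5, 112.5] [-67.3, 6.5, 112.4]
260 [-54.1, 7.2, 112.5] [-67.3, 7.2, 112.4]
262 [-55.5, 8.3, 136.7] [-65.9, 8.3, 136
[... 577 characters left out ...]
[-65.7, 15.6, 137.8]
290 [-54.3, 18.0, 112.8] [-67.1, 18.0, 112.6]
292 [-54.3, 18.7, 112.7] [-67.1, 18.7, 112.7]
294 [-54.3, 19.4, 112.8] [-67.1, 19.4, 112.8]
296 [-54.3, 20.1, 112.4] [-67.1, 20.1, 112.6]
298 [-54.3, 20.8, 112.4] [-67.1, 20.8, 112.3]
300 [-50.0, 30.0, 31.4] [-71.8, 30.0, 30.9]
302 [-50.0, 31.2, 31.4] [-71.7, 31.1, 31.4]
304 [-50.0, 32.3, 31.6] [-71.7, 32.3, 31.5]
306 [-50.0, 33.5, 31.3] [-71.7, 33.5, 31.6]
308 [-50.1, 34.6, 31.6] [-71.7, 34.6, 31.6]
310 [-50.1, 35.8, 31.4] [-71.1, 34.3, 42.8]
312 [-50.1, 36.9, 31.7] [-71.6, 36.9, 31.6]
314 [-41.3, 62.3, -134.7] [-81.1, 62.3, -134.4]
316 [-41.3, 64.7, -136.0] [-81.1, 64.7, -136.0]
318 [-56.1, 22.7, 144.0] [-65.2, 22.7, 144.1]
```

View pics/w10.png

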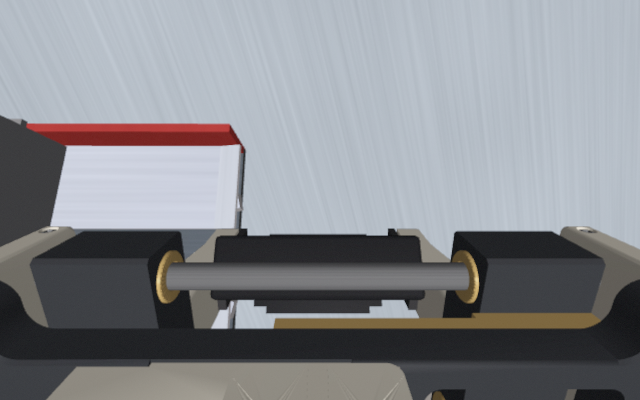

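Call:
apply_moves:
  rows:
    - [[-0.001, 0.012, 0], 0]
    - [[-0.001, 0.0247, 0], 0]
    - [[-0.001, 0.0247, 0], 0]
    - [[-0.001, 0.0247, 0], 0]
    - [[-0.001, 0.0247, 0], 0]

```text
time_s: 12.5
tcp_pos: [0.4343, 0.1414, 0.1702]
eef_rot: [-90.0, -0.0, 74.6]
contact_force: [0.8, 0.7, -2.5]
gripper_width: 0.0797
```

```bash
python3 meas.py w11 228 262; python3 - <<'E'
from h import *
c=dict(np.load("pics/w11.npz"));W=cloud(c)
a=np.radians(30);ey=UP*np.cos(a)+Z*np.sin(a);ez=-UP*np.sin(a)+Z*np.cos(a);D=(W-O)@np.c_[EX,ey,ez]
for v in range(296,320,2): print(v,*[(D[v-0,u-8:u+9].mean(0)*1e3).round(1).tolist() for u in(300,335)])
from plant import *
c=capture("side");cv2.imwrite("pics/s11.png",cv2.resize(c["pixels"][100:200,230:350],None,fx=5,fy=5,interpolation=cv2.INTER_CUBIC))
E
```

```text
12.5 [ 0.8  0.7 -2.5] xuw [-0.0605 -0.0287  0.0845] grip xyz deck [-0.0605 -0.0062  0.0468] [-9.002e+01 -2.000e-02  7.464e+01] 0.07969795023125018
228 [-44.2, -38.7, -76.1] [-77.3, -38.8, -76.3]
230 [-44.1, -37.0, -77.2] [-77.3, -37.0, -77.0]
232 [-44.1, -35.1, -77.9] [-77.4, -35.2, -78.3]
234 [-49.1, -24.3, 8.4] [-72.2, -24.3, 8.8]
236 [-53.7, -15.1, 90.4] [-67.3, -15.1, 90.5]
238 [-53.8, -14.3, 90.8] [-67.2, -14.3, 90.9]
240 [-53.8, -13.5, 90.9] [-66.7, -12.9, 98.1]
242 [-53.8, -12.8, 91.0] [-67.2, -12.8, 91.1]
244 [-54.3, -11.5, 98.1] [-67.2, -12.0, 91.0]
246 [-53.8, -11.2, 91.4] [-67.2, -11.2, 91.2]
248 [-53.8, -10.5, 91.2] [-67.2, -10.5, 91.3]
250 [-53.8, -9.7, 91.1] [-67.2, -9.7, 91.2]
252 [-53.9, -9.0, 91.3] [-67.2, -9.0, 90.8]
254 [-53.9, -8.2, 91.1] [-67.2, -8.2, 91.1]
256 [-53.9, -7.5, 91.3] [-67.1, -7.5, 91.2]
258 [-53.9, -6.7, 91.5] [-67.1, -6.8, 91.3]
260 [-53.9, -6.0, 91.6] [-67.1, -6.0, 91.3]
296 [-54.1, 6.9, 91.5] [-66.9, 6.9, 91.7]
298 [-54.1, 7.6, 91.3] [-66.9, 7.6, 91.5]
300 [-49.7, 16.8, 10.0] [-71.5, 16.8, 10.3]
302 [-49.7, 18.0, 10.3] [-71.5, 17.9, 10.5]
304 [-49.8, 19.1, 10.6] [-71.5, 19.1, 10.5]
306 [-50.9, 17.5, 33.4] [-71.5, 20.3, 10.4]
308 [-49.8, 21.5, 10.4] [-71.4, 21.5, 10.4]
310 [-49.8, 22.6, 10.9] [-71.4, 22.6, 10.5]
312 [-49.8, 23.8, 10.6] [-71.4, 23.7, 10.7]
314 [-42.7, 44.7, -124.3] [-79.0, 44.7, -124.6]
316 [-42.6, 46.8, -125.8] [-79.0, 46.8, -125.6]
318 [-55.9, 9.5, 123.0] [-65.1, 9.5, 122.9]
```

View pics/s11.png

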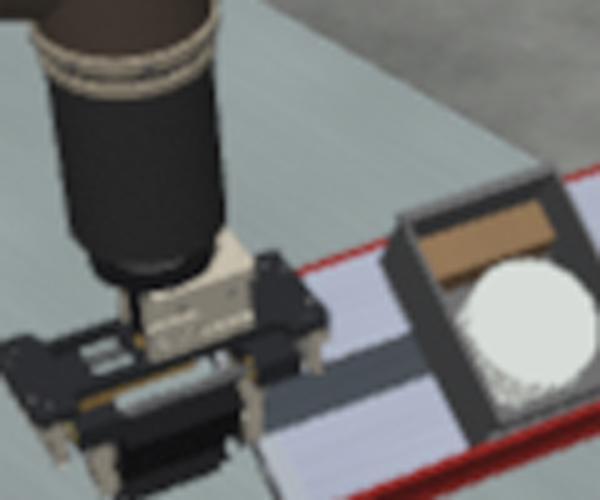

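Call:
apply_moves:
  rows:
    - [[0.0003, 0.0006, -0.005], 0]
    - [[0.0003, 0.0006, -0.012], 0]
    - [[0.0003, 0.0006, -0.02], 0]
    - [[0.0003, 0.0006, -0.028], 0]
    - [[0.0003, 0.0006, -0.035], 0]
    - [[0.0003, 0.0006, -0.035], 0]

```text
time_s: 13.35
tcp_pos: [0.4684, 0.1321, 0.1692]
eef_rot: [-90.0, 0.0, 74.6]
contact_force: [-0.1, 0.1, -2.4]
gripper_width: 0.0801
```

Call:
apply_moves:
  rows:
    - [[0, 0, -0.005], 0]
    - [[0, 0, -0.01], 0]
    - [[0, 0, -0.015], 0]
    - [[0, 0, -0.02], 0]
    - [[0, 0, -0.02], 0]

```text
time_s: 13.98
tcp_pos: [0.4876, 0.1269, 0.1693]
eef_rot: [-90.0, 0.0, 74.6]
contact_force: [-0.4, -1.0, -2.1]
gripper_width: 0.0799
```

```bash
python3 meas.py w12 230 262;  python3 - <<'E'
from h import *
c=dict(np.load("pics/w12.npz"));W=cloud(c)
a=np.radians(30);ey=UP*np.cos(a)+Z*np.sin(a);ez=-UP*np.sin(a)+Z*np.cos(a);D=(W-O)@np.c_[EX,ey,ez]
for v in range(296,320,2): print(v,*[(D[v-0,u-8:u+9].mean(0)*1e3).round(1).tolist() for u in(270,300,335,360)])
E
```

```text
13.975 [-0.4 -1.  -2.1] xuw [-0.0053 -0.0286  0.0836] grip xyz deck [-0.0053 -0.0065  0.0459] [-90.01   0.    74.62] 0.07992005823090347
230 [5.3, -25.0, 27.4] [-22.1, -37.2, -77.1]
232 [5.7, -25.0, 16.1] [-22.1, -35.4, -78.2]
234 [5.7, -23.8, 16.1] [-17.0, -24.7, 7.6]
236 [1.5, -15.4, 89.5] [-12.1, -15.4, 89.6]
238 [1.4, -14.6, 90.0] [-12.0, -14.6, 90.0]
240 [1.4, -13.8, 90.3] [-12.0, -13.8, 90.1]
242 [1.4, -13.0, 90.2] [-12.0, -13.0, 90.6]
244 [1.4, -12.3, 90.2] [-12.0, -12.3, 90.3]
246 [1.4, -11.5, 89.9] [-12.0, -11.5, 90.3]
248 [0.9, -10.4, 97.3] [-12.0, -10.8, 90.2]
250 [1.4, -10.0, 90.4] [-12.0, -10.0, 90.4]
252 [1.4, -9.3, 90.3] [-11.9, -9.3, 90.4]
254 [1.3, -8.5, 90.6] [-11.9, -8.5, 90.6]
256 [1.3, -7.8, 90.4] [-11.9, -7.8, 90.4]
258 [1.3, -7.0, 90.1] [-11.9, -7.0, 90.4]
260 [1.3, -6.3, 90.5] [-11.9, -6.3, 90.6]
296 [12.1, 6.6, 90.7] [1.1, 6.6, 90.8] [-11.7, 6.6, 90.6] [-20.9, 6.6, 90.7]
298 [12.2, 7.4, 90.2] [1.1, 7.4, 90.2] [-11.7, 7.4, 90.0] [-20.9, 7.3, 90.7]
300 [24.2, 16.5, 9.0] [5.5, 16.5, 9.6] [-16.3, 16.5, 9.6] [-31.9, 16.5, 9.2]
302 [23.4, 17.1, 14.6] [5.1, 17.0, 15.4] [-16.3, 17.6, 9.6] [-30.4, 16.4, 21.2]
304 [23.3, 18.2, 14.5] [5.1, 18.1, 16.2] [-15.7, 17.4, 21.4] [-31.7, 18.8, 9.8]
306 [23.3, 19.4, 14.3] [5.1, 19.2, 16.1] [-16.2, 20.0, 9.7] [-31.7, 20.0, 9.6]
308 [23.2, 20.5, 14.8] [5.1, 20.3, 16.0] [-16.2, 21.1, 9.8] [-30.3, 19.7, 21.2]
310 [23.2, 21.6, 14.7] [5.1, 21.5, 16.0] [-16.2, 22.3, 10.0] [-31.7, 22.3, 9.6]
312 [23.1, 22.8, 14.6] [4.5, 21.0, 27.2] [-16.2, 23.5, 9.6] [-31.6, 23.4, 10.1]
314 [23.1, 23.9, 14.3] [5.0, 23.6, 16.4] [-23.7, 44.2, -124.2] [-47.1, 41.3, -104.6]
316 [23.1, 25.0, 14.7] [5.0, 24.8, 16.1] [-23.7, 46.3, -125.3] [-46.9, 43.3, -105.6]
318 [19.8, 22.1, 40.0] [-0.7, 9.2, 122.4] [-9.8, 9.2, 122.2] [-16.4, 9.2, 122.1]
```

View pics/w12.png

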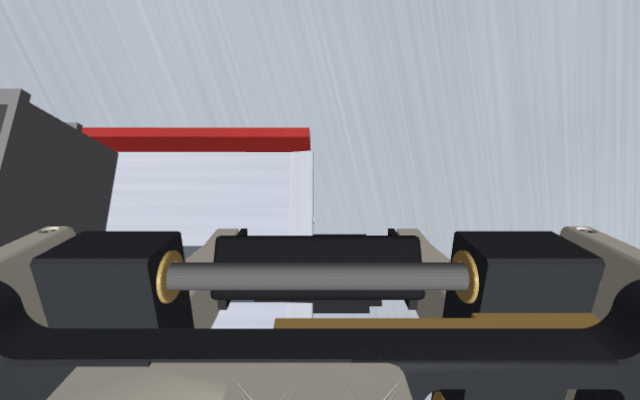

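The foot is under the lips: at x≈5 the lip shows at z=16 over the foot, and the forces are clean. Advancing.

Call:
apply_moves:
  rows:
    - [[0, 0, -0.006], 0]
    - [[0, 0, -0.012], 0]
    - [[0, 0, -0.018], 0]
    - [[0, 0, -0.024], 0]
    - [[0, 0, -0.03], 0]
    - [[0, 0, -0.0335], 0]
    - [[0, 0, -0.0335], 0]

```text
time_s: 14.9
tcp_pos: [0.5198, 0.118, 0.1693]
eef_rot: [-90.0, 0.0, 74.6]
contact_force: [0.5, -0.5, -2.2]
gripper_width: 0.0802
```

```bash
python3 meas.py w13 234 262;  python3 - <<'E'
from h import *
from plant import *
c=capture("side");cv2.imwrite("pics/s13.png",cv2.resize(c["pixels"][100:200,230:350],None,fx=5,fy=5,interpolation=cv2.INTER_CUBIC))
E
```

```text
14.9 [ 0.5 -0.5 -2.2] xuw [ 0.0281 -0.0286  0.0836] grip xyz deck [ 0.0281 -0.0065  0.046 ] [-90.01   0.    74.62] 0.08017944279432739
234 [39.1, -23.9, 14.9] [17.8, -22.8, 25.8]
236 [34.9, -15.4, 89.5] [21.3, -15.4, 89.6]
238 [34.8, -14.6, 90.2] [21.7, -14.0, 96.8]
240 [34.8, -13.8, 90.3] [21.4, -13.8, 90.4]
242 [34.8, -13.1, 90.3] [21.4, -13.1, 90.2]
244 [34.8, -12.3, 90.0] [21.4, -12.3, 90.2]
246 [34.8, -11.6, 90.2] [21.4, -11.6, 90.2]
248 [34.5, -10.4, 97.1] [21.4, -10.8, 90.3]
250 [34.8, -10.0, 90.4] [21.4, -10.1, 90.3]
252 [34.8, -9.3, 90.4] [22.0, -9.0, 97.2]
254 [34.7, -8.5, 90.6] [22.0, -8.3, 97.3]
256 [34.7, -7.8, 90.5] [21.5, -7.8, 90.3]
258 [34.7, -7.1, 90.4] [21.5, -7.1, 90.4]
260 [34.7, -6.3, 90.6] [21.8, -6.2, 97.3]
```

View pics/s13.png

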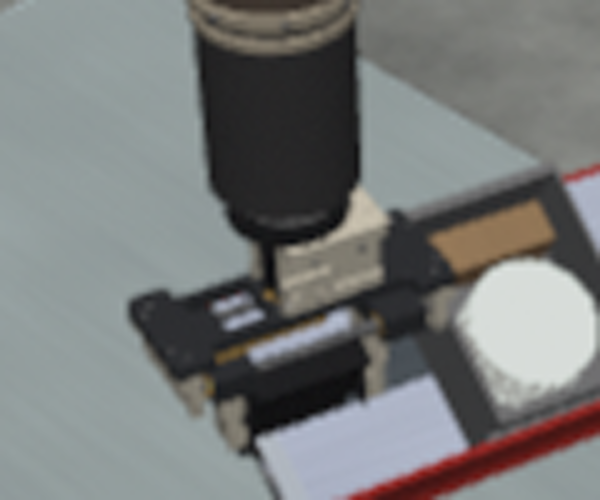

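View pics/w13.png

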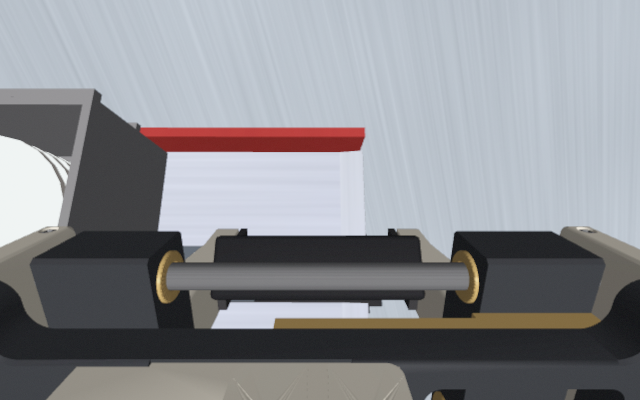

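It is 28 mm in with no side forces. Next I'll release and rise.

Call:
apply_moves:
  rows:
    - [[0, 0, 0], 0]
    - [[0, 0, 0], 0]
    - [[0, 0, 0], 0]
    - [[0, 0, 0], 0]
    - [[0, -0.02, 0], 0]
    - [[0, -0.06, 0], 0]
    - [[0, -0.1, 0.01], 0]
    - [[0, -0.12, 0.02], 0]
    - [[0, -0.12, 0.02], 0]
  gripper: 1.0

```text
time_s: 16.12
tcp_pos: [0.5005, 0.1238, 0.2912]
eef_rot: [-90.1, -0.2, 74.7]
contact_force: [0.6, -0.0, -0.4]
gripper_width: 0.0876
```

```bash
python3 - <<'E'
from h import *
from plant import *
s,c=wsnap("w14");print(s["time_s"],s["contact_force"].round(1),s["gripper_width"],inxuw(s["tcp_pos"]).round(4),s["joints"].round(1))
c=capture("side");cv2.imwrite("pics/s14.png",cv2.resize(c["pixels"][100:200,230:350],None,fx=5,fy=5,interpolation=cv2.INTER_CUBIC))
# push-start pose: above, then behind
rel(xuw(-.060,-.0187,.200),164.6)
E
```

```text
16.125 [ 0.6 -0.  -0.4] 0.08762547170193814 [ 0.008  -0.0281  0.2054] [ 35.7   5.4 -19.4   0.  -65.  -51.1]
shift [0.01   0.0032 0.0677] turn -89.96
```

View pics/s14.png

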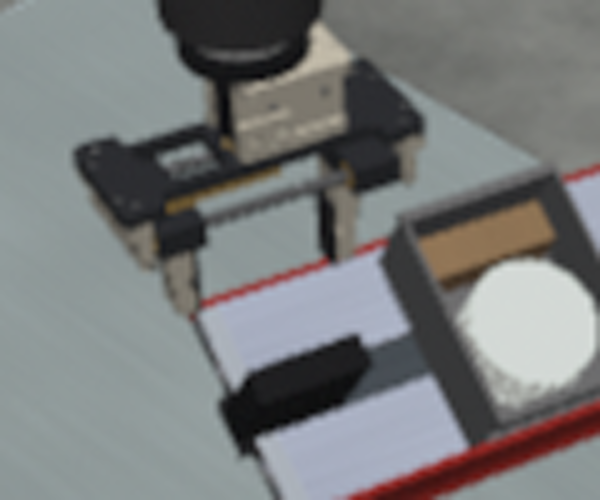

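View pics/w14.png

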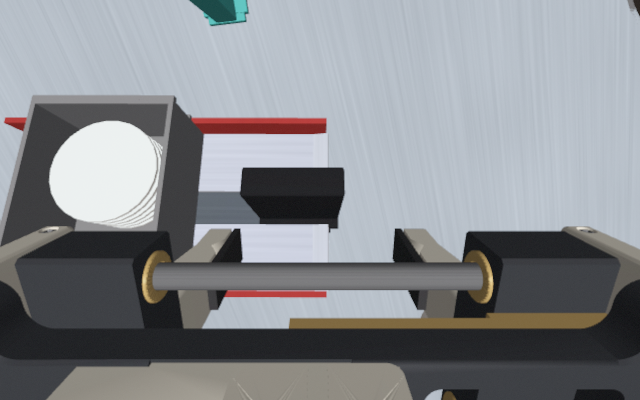

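The stop stays captured in the track and square to the deck. Next I'll turn the gripper 90°, close it, and get behind the stop.

Call:
apply_moves:
  rows:
    - [[0.01, 0.003, 0.02], -10]
    - [[0.01, 0.003, 0.05], -20]
    - [[0.01, 0.003, 0.068], -30]
    - [[0.01, 0.003, 0.068], -40]
    - [[0.01, 0.003, 0.068], -50]
    - [[0.01, 0.003, 0.068], -60]
    - [[0.01, 0.003, 0.068], -70]
    - [[0.01, 0.003, 0.068], -80]
    - [[0.01, 0.003, 0.068], -90]
    - [[0.01, 0.04, 0.068], -90]
    - [[0.01, 0.08, 0.068], -90]
    - [[0.01, 0.106, 0.068], -90]
    - [[0.01, 0.109, 0.068], -90]
    - [[0.01, 0.109, 0.068], -90]
  gripper: 0.0

```text
time_s: 17.98
tcp_pos: [0.4376, 0.1511, 0.1804]
eef_rot: [-90.0, -0.0, 164.6]
contact_force: [-0.1, 1.5, 1.0]
gripper_width: 0.0008
```

```bash
python3 - <<'E'
from h import *
from plant import *
s,c=wsnap("w15");print(s["time_s"],s["contact_force"].round(1),s["gripper_width"],inxuw(s["tcp_pos"]).round(4),s["eef_rot"].round(2),s["joints"].round(1))
c=capture("side");cv2.imwrite("pics/s15.png",cv2.resize(c["pixels"][100:200,230:350],None,fx=5,fy=5,interpolation=cv2.INTER_CUBIC))
E
```

```text
17.975 [-0.1  1.5  1. ] 0.0007522257979748308 [-0.0599 -0.0185  0.0947] [-8.9950e+01 -1.0000e-02  1.6464e+02] [ 43.5   6.8 -34.1   0.  -49.2  31.1]
```

View pics/s15.png

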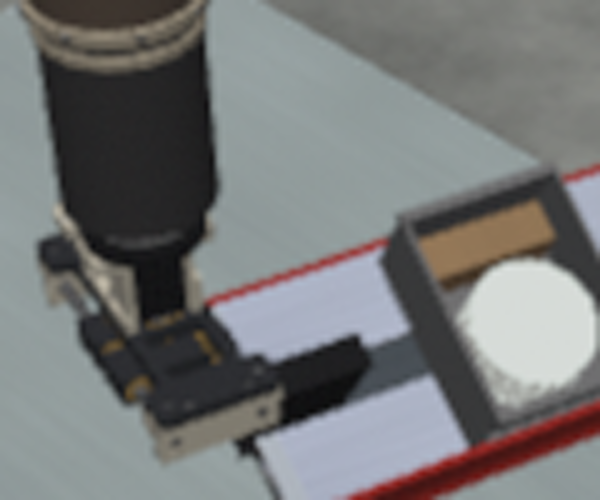

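View pics/w15.png

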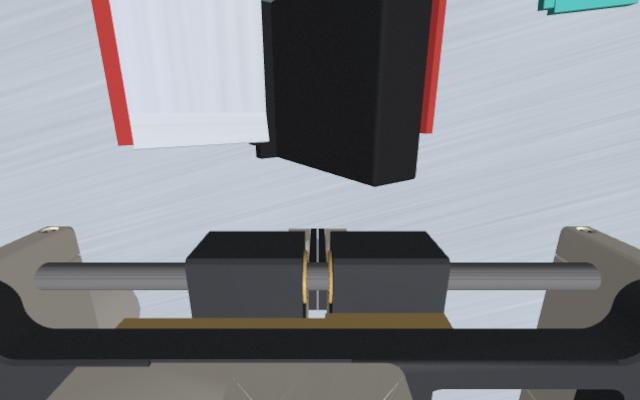

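Call:
apply_moves:
  rows:
    - [[-0.012, 0, 0], 0]
    - [[-0.024, 0, 0], 0]
    - [[-0.032, 0, 0], 0]
    - [[-0.038, 0, 0], 0]
    - [[-0.044, 0, 0], 0]
    - [[-0.05, 0, 0], 0]
    - [[-0.056, 0, 0], 0]
    - [[-0.06, 0, 0], 0]
    - [[-0.06, 0, 0], 0]

```text
time_s: 19.2
tcp_pos: [0.4956, 0.1351, 0.1803]
eef_rot: [-90.0, 0.0, 164.6]
contact_force: [-0.9, 0.8, -0.4]
gripper_width: 0.0005
```

```bash
python3 - <<'E'
from h import *
from plant import *
s,c=wsnap("w16");print(s["time_s"],s["contact_force"].round(1),s["gripper_width"],inxuw(s["tcp_pos"]).round(4),s["eef_rot"].round(2))
E
```

```text
19.2 [-0.9  0.8 -0.4] 0.0004559481728473774 [ 0.0003 -0.0186  0.0945] [-9.0010e+01  2.0000e-02  1.6462e+02]
```

View pics/w16.png

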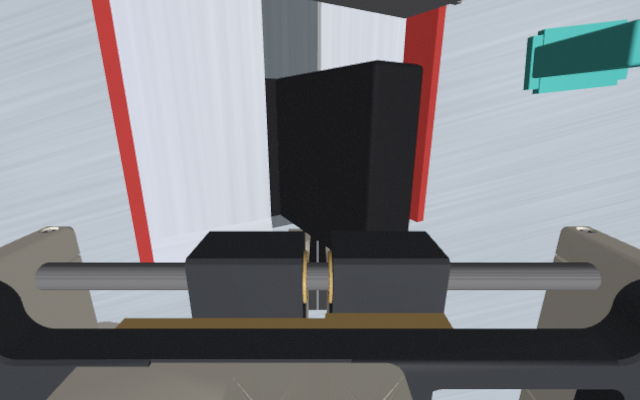

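```bash
cat > gap.py <<'E'
from h import *
import sys
from plant import *
s,c=wsnap(sys.argv[1]);print(s["time_s"],s["contact_force"].round(1),"xuw",inxuw(s["tcp_pos"]).round(4))
a=np.radians(30);ey=UP*np.cos(a)+Z*np.sin(a);ez=-UP*np.sin(a)+Z*np.cos(a)
W=cloud(c);ok=c["z_map"]>0;D=(W-O)@np.c_[EX,ey,ez]*1e3
rt=ok&(abs(D[...,1])<16)&(D[...,2]>84)&(D[...,2]<93)&(D[...,0]<100)
print("rib top x",np.percentile(D[rt][:,0],[1,99]).round(1),"y",np.percentile(D[rt][:,1],[2,98]).round(1),"z",np.median(D[rt][:,2]).round(1))
b=ok&(abs(D[...,1])<75)&(D[...,2]>25)&(D[...,2]<80)&(D[...,0]>100)&(abs(D[...,1])>16)
if b.sum(): print("bin face x",np.percentile(D[b][:,0],[2,50,98]).round(1),b.sum())
E
python3 gap.py w17
```

```text
19.25 [ 0.4 -0.5 -0.2] xuw [ 0.0002 -0.0185  0.0946]
rib top x [29.2 90.7] y [-14.9   7.6] z 90.1
bin face x [129.9 130.4 130.8] 664
```

The rib front is at x=90.7 mm and the bin face at 130.4 mm, so the gap is 39.7 mm. I'll push 36 mm and check.

Call:
apply_moves:
  rows:
    - [[-0.005, 0, 0], 0]
    - [[-0.01, 0, 0], 0]
    - [[-0.015, 0, 0], 0]
    - [[-0.02, 0, 0], 0]
    - [[-0.025, 0, 0], 0]
    - [[-0.03, 0, 0], 0]
    - [[-0.034, 0, 0], 0]
    - [[-0.036, 0, 0], 0]
    - [[-0.036, 0, 0], 0]

```text
time_s: 20.42
tcp_pos: [0.5302, 0.1255, 0.1803]
eef_rot: [-90.0, 0.0, 164.6]
contact_force: [-2.8, 0.3, 2.6]
gripper_width: 0.0006
```

```bash
python3 gap.py w18
```

```text
20.425 [-2.8  0.3  2.6] xuw [ 0.0362 -0.0186  0.0946]
rib top x [64.4 99.7] y [-14.9   7.6] z 90.1
bin face x [130.2 133.7 158.8] 9752
```

View pics/w18.png

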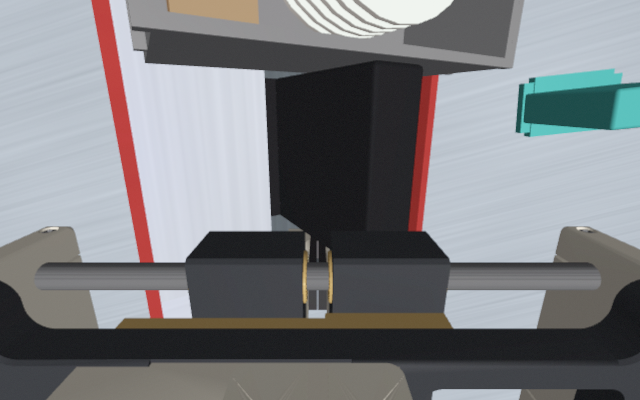

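Call:
apply_moves:
  rows:
    - [[-0.001, 0, 0], 0]
    - [[-0.002, 0, 0], 0]
    - [[-0.003, 0, 0], 0]
    - [[-0.0035, 0, 0], 0]
    - [[-0.0035, 0, 0], 0]

```text
time_s: 21.1
tcp_pos: [0.533, 0.1247, 0.1803]
eef_rot: [-90.0, -0.0, 164.6]
contact_force: [-5.9, 1.5, 3.1]
gripper_width: 0.0008
```

```bash
sed -i 's/D\[...,0\]<100)/D[...,0]<129.5)/; s/D\[...,0\]>100)&(abs/D[...,0]>110)\&(D[...,0]<140)\&(abs/' gap.py; python3 gap.py w19
```

```text
21.1 [-5.9  1.5  3.1] xuw [ 0.0391 -0.0186  0.0945]
rib top x [ 68.2 129. ] y [-14.9   7.4] z 90.1
bin face x [130.2 130.4 135.9] 3994
```

The push force rose to about 6 N and the bin face is unmoved at 130.4 mm, so the stop is effectively up against it. I'll back off and check.

Call:
apply_moves:
  rows:
    - [[0.005, 0, 0], 0]
    - [[0.02, 0, 0], 0]
    - [[0.05, 0, 0], 0]
    - [[0.09, 0, 0], 0]
    - [[0.09, -0.05, 0], 0]
    - [[0.09, -0.1, 0], 0]
    - [[0.06, -0.15, 0], 0]
    - [[0.03, -0.17, 0], 0]
    - [[0.03, -0.17, 0], 0]
    - [[0.03, -0.17, 0], 0]

```text
time_s: 22.4
tcp_pos: [0.5033, 0.1325, 0.3495]
eef_rot: [-90.0, -0.1, 164.6]
contact_force: [-0.4, -1.2, -0.5]
gripper_width: 0.0004
```

```bash
python3 gap.py w20; python3 - <<'E'
from h import *
from plant import *
for i in range(1):
    c=capture("side");cv2.imwrite("pics/s20.png",cv2.resize(c["pixels"][100:200,230:390],None,fx=4.5,fy=4.5,interpolation=cv2.INTER_CUBIC))
c=dict(np.load("pics/w20.npz"));a=np.radians(30);ey=UP*np.cos(a)+Z*np.sin(a);ez=-UP*np.sin(a)+Z*np.cos(a)
W=cloud(c);ok=c["z_map"]>0;D=(W-O)@np.c_[EX,ey,ez]*1e3
r=ok&(abs(D[...,1]+3)<9)&(D[...,2]>84)&(D[...,2]<95)&(D[...,0]<126)&(D[...,0]>53)
p=D[r];m=p.mean(0);n=np.linalg.svd(p-m,full_matrices=False)[2][2];n*=np.sign(n[2]);print("rib top n deck",n.round(3),m.round(1))
E
```

```text
22.4 [-0.4 -1.2 -0.5] xuw [ 0.0084 -0.019   0.2637]
rib top x [ 51.5 128.7] y [-15.2   7.6] z 90.1
bin face x [130.2 130.5 139.1] 1135
rib top n deck [-0.001 -0.016  1.   ] [90.9 -2.6 90.3]
```

View pics/w20.png

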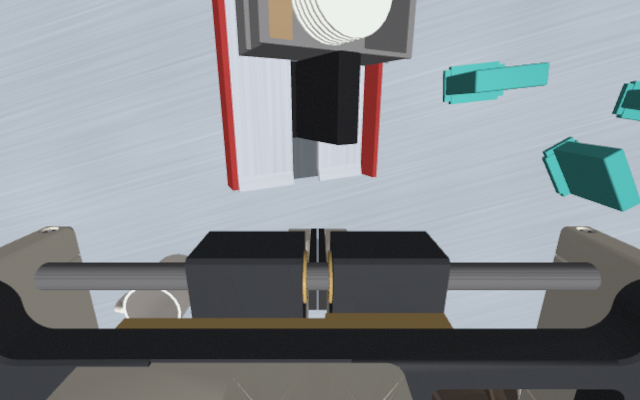

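View pics/s20.png

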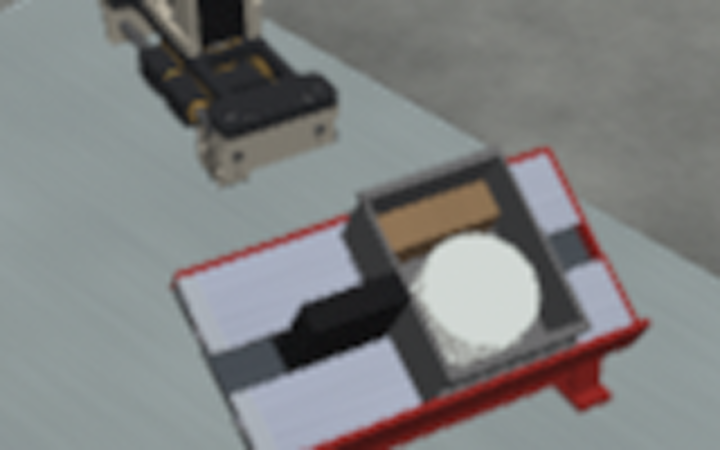

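The rib spans x≈50.5–130 mm against the bin face at 130.5 mm. The top normal is within 1° of the deck's, mid height is about 45 mm, and y is about −3 mm. Everything is in tolerance, so I'm handing in.

```bash
python3 -c "
from plant import close_job
print(close_job())"
```

```text
the job is handed in; nothing more can be done
None
```

The black stop is in the track with its rib end up against the grey bin, and I handed the job in after about 22 s; no verdict is reported.

**How it was done:** The tool only turns about the vertical, so I gripped the stop by its 80 mm ends rather than across the 24 mm as advised. I pivoted it about 30° in the pads against the sloping deck, entered the mouth with no noticeable side force, and let go 28 mm in. I then pushed it the rest of the way from behind with closed fingers.

**Last checks (wrist camera):**

| Check | Measured |
|---|---|
| Stop position along the track | about 91 mm in |
| Gap from rib end to bin face | under about 1 mm |
| Bin face | 130.3 mm at the start, 130.5 mm at the end (unmoved within error) |
| Stop middle above the floor | about 45 mm |
| Stop off the middle line | about −3 mm |
| Square to the deck | within about 1° |
| Gripper | clear of everything |

**Disagreements:**
- After pivoting, the stop read about 2° over-tilted by its edges but closer to 30° by its rib-top plane. It settled flush once in the track.
- The last push ended near 6 N and the tool stopped 0.6 mm short, probably because the rib had touched the bin. The bin did not move.
- I did not measure the mug, bottle, jar or teal stops afterwards. I saw no contact with any of them.

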